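# Image the slide frames and file them in the rack

### The job

Image the slide frames one after another in the order red, yellow, blue (some may be missing): lay the frame flat and centred on the imager's raised stage, its length along the stage's, swing the sprung shutter lever all the way to its stop and release it so that it springs back with the frame still on the stage, then stand that frame on its short end in a free slot of the rack, fully down and leaning on the backrest, before you image the next. Leave the bottle, the jar and the tip box as they are, and finish with all frames standing in the rack.

Things in the scene. Friction and masses are not known exactly. Their poses are not given: they have to be found in the camera images.
- frame_red: slide frame with a red rim and a glass slide in it, a flat plate 84 mm long (its x) x 44 mm wide (its y) x 12 mm thick (its z), about 90 g, the same on both faces and ends but for a white patch at one end of the slide; origin at its centre. At the start it lies flat on the bench, if it is there at all
- frame_yellow: slide frame with a yellow rim and a glass slide in it, a flat plate 84 mm long (its x) x 44 mm wide (its y) x 12 mm thick (its z), about 90 g, the same on both faces and ends but for a white patch at one end of the slide; origin at its centre. At the start it lies flat on the bench, if it is there at all
- frame_blue: slide frame with a blue rim and a glass slide in it, a flat plate 84 mm long (its x) x 44 mm wide (its y) x 12 mm thick (its z), about 90 g, the same on both faces and ends but for a white patch at one end of the slide; origin at its centre. At the start it lies flat on the bench, if it is there at all
- imager: inverted slide imager, fixed: white housing, x from -75 to 135 mm, y +-85 mm, 60 mm high, with a black stage pedestal 28 (x) x 60 (y) mm rising from its top to 86 mm at x = y = 0; the lever is on its far (+x) part. Origin on the bench under the stage. A frame overhangs the pedestal all round, so that fingers can pass 26 mm below it
- stage (a point): centre of the stage's flat glass top, 86 mm above the bench, axes those of the imager; a frame lies on it with its length along this y (either way round), its centre 6 mm above this point
- shutter (a joint): shutter lever's angle: 0 at rest (a spring holds it there), 1.0 rad at its stop, counter-clockwise seen from above. The spring's pull at the tip grows from about 1.7 N at rest to 4.4 N at the stop; released, the lever swings back by itself in under 1 s
- shutter_tip (a point): on the axis of the upright orange grip pin (12 to 13 mm thick) at the end of the lever's flat steel arm (12 mm wide, 6 mm thick), 32 mm above shutter_pivot and 98 mm above the bench; the pin stands free from 20 mm below this point (the arm's top) to 15 mm above it. x points along the arm, away from the pivot
- shutter_pivot (a point): on the vertical axis of the lever, at imager (95, -50, 66) mm; the pin's axis is 80 mm from it. At the stop the arm points along the imager's +y; at rest it is turned 1.0 rad clockwise from there, out towards +x
- rack: fixed rack: blue base 74 (x) x 215 (y) x 10 mm, origin under its centre; three white slots along y, 60 mm apart, leaning 25 degrees, tops towards -y. Each is a pocket 52 (x) x 20 mm, 36 mm deep along the slot, with a backrest on its -y side (34 mm wide, 59 mm high along the slot); its floor, square to the slot, slopes so that a frame slides against the backrest
- slot0 (a point): where the centre of a frame lies when seated in the -y slot, at rack (0, -72.3, 58.6) mm: its width along the rack's x, its length along the slot (0, -sin 25, cos 25), lower end on the slot's floor, face on the backrest; its sides stay free to fingers. Axes those of the rack
- slot1 (a point): where the centre of a frame lies when seated in the middle slot, at rack (0, -12.3, 58.6) mm: its width along the rack's x, its length along the slot (0, -sin 25, cos 25), lower end on the slot's floor, face on the backrest; its sides stay free to fingers. Axes those of the rack
- slot2 (a point): where the centre of a frame lies when seated in the +y slot, at rack (0, 47.7, 58.6) mm: its width along the rack's x, its length along the slot (0, -sin 25, cos 25), lower end on the slot's floor, face on the backrest; its sides stay free to fingers. Axes those of the rack
- reagent: amber reagent bottle with a red cap, 56 mm thick, 130 mm high; leave alone. Origin at its foot
- stain_jar: glass jar with a blue cap, 60 mm thick, 75 mm high; leave alone. Origin at its foot
- tip_box: green pipette-tip box 85 x 120 x 55 mm; leave alone. Origin at its foot
Things that resemble listed ones, but are neither listed nor needed, are in the scene too. Of the things shaped like the frame_red, the red one is meant.

How it is judged:
On the way, in this order (a step that is already met when the one before it is completed fails the run):
1. with the red frame lying on the stage, the shutter lever is swung to its stop (horizontal distance between frame_red and stage below 0.013 m and z of frame_red in the frame of stage between 0.002 and 0.011 m and angle between the x axis of frame_red and the y axis of stage, either way round below 0.14 rad and angle between the x axis of shutter_tip and the x axis of frame_red, either way round below 0.17 rad), for 0.05 s.
2. the lever has sprung back while the red frame still lies on the stage (horizontal distance between frame_red and stage below 0.013 m and z of frame_red in the frame of stage between 0.002 and 0.011 m and angle between the x axis of frame_red and the y axis of stage, either way round below 0.14 rad and angle between the x axis of shutter_tip and the x axis of frame_red, either way round above 0.75 rad), for 0.1 s.
3. the red frame stands on its short end in a slot of the rack ((distance between frame_red and slot0 below 0.014 m or distance between frame_red and slot1 below 0.014 m or distance between frame_red and slot2 below 0.014 m) and (angle between frame_red's own x axis and vertical below 0.7 rad or angle between frame_red's own x axis and vertical above 2.44 rad) and angle between frame_red's own y axis and vertical between 1.37 and 1.77 rad and linear speed of frame_red below 0.03 m/s), for 0.2 s.
4. with the yellow frame lying on the stage, the shutter lever is swung to its stop (horizontal distance between frame_yellow and stage below 0.013 m and z of frame_yellow in the frame of stage between 0.002 and 0.011 m and angle between the x axis of frame_yellow and the y axis of stage, either way round below 0.14 rad and angle between the x axis of shutter_tip and the x axis of frame_yellow, either way round below 0.17 rad), for 0.05 s.
5. the lever has sprung back while the yellow frame still lies on the stage (horizontal distance between frame_yellow and stage below 0.013 m and z of frame_yellow in the frame of stage between 0.002 and 0.011 m and angle between the x axis of frame_yellow and the y axis of stage, either way round below 0.14 rad and angle between the x axis of shutter_tip and the x axis of frame_yellow, either way round above 0.75 rad), for 0.1 s.
6. the yellow frame stands on its short end in a slot of the rack ((distance between frame_yellow and slot0 below 0.014 m or distance between frame_yellow and slot1 below 0.014 m or distance between frame_yellow and slot2 below 0.014 m) and (angle between frame_yellow's own x axis and vertical below 0.7 rad or angle between frame_yellow's own x axis and vertical above 2.44 rad) and angle between frame_yellow's own y axis and vertical between 1.37 and 1.77 rad and linear speed of frame_yellow below 0.03 m/s), for 0.2 s.
7. with the blue frame lying on the stage, the shutter lever is swung to its stop (horizontal distance between frame_blue and stage below 0.013 m and z of frame_blue in the frame of stage between 0.002 and 0.011 m and angle between the x axis of frame_blue and the y axis of stage, either way round below 0.14 rad and angle between the x axis of shutter_tip and the x axis of frame_blue, either way round below 0.17 rad), for 0.05 s.
8. the lever has sprung back while the blue frame still lies on the stage (horizontal distance between frame_blue and stage below 0.013 m and z of frame_blue in the frame of stage between 0.002 and 0.011 m and angle between the x axis of frame_blue and the y axis of stage, either way round below 0.14 rad and angle between the x axis of shutter_tip and the x axis of frame_blue, either way round above 0.75 rad), for 0.1 s.
9. the blue frame stands on its short end in a slot of the rack ((distance between frame_blue and slot0 below 0.014 m or distance between frame_blue and slot1 below 0.014 m or distance between frame_blue and slot2 below 0.014 m) and (angle between frame_blue's own x axis and vertical below 0.7 rad or angle between frame_blue's own x axis and vertical above 2.44 rad) and angle between frame_blue's own y axis and vertical between 1.37 and 1.77 rad and linear speed of frame_blue below 0.03 m/s), for 0.2 s.
At the end, for the whole second after the job is handed in: every frame that is there stands at rest on its short end in a slot of its own, its centre within 14 mm of its seat, its length within 40 degrees of upright and its long sides (not its length) sloping no more than 11 degrees sideways; the lever is back at rest (under 0.12 rad) (all of step 3 and all of step 6 and all of step 9 and value of joint shutter below 0.12 rad); the robot touches nothing.
It fails at once if the reagent bottle is pushed away or knocked over (distance of reagent from where it was at the start of the episode above 0.04 m or angle between reagent's own z axis and vertical above 0.5 rad).
It fails at once if the stain jar is pushed away or knocked over (distance of stain_jar from where it was at the start of the episode above 0.04 m or angle between stain_jar's own z axis and vertical above 0.5 rad).
It fails at once if the tip box is pushed away or knocked over (distance of tip_box from where it was at the start of the episode above 0.04 m or angle between tip_box's own z axis and vertical above 0.5 rad).
Of frame_red, frame_yellow, frame_blue only 2 to 3 are there at a start; the rules pass over those that are not, and their reading is None.
At some moment in a run one of frame_red, frame_yellow, frame_blue may be knocked a few centimetres aside while the robot is not near it.
Once in a run the grip may slacken for a moment while it holds something.
It also fails if it takes over 210 s, if anything falls off the work surface, if the arm or the gripper's body presses on something with over 40 N, if the wrist force passes 120 N, or if a joint passes its speed limit or range.

### The arm

A 6-joint arm with a two-finger parallel gripper is mounted at the origin on the work surface. World frame = base frame: x ahead of the robot, y to its left, z up, the work surface at z = 0. Lengths are in m, angles in rad, forces in N, time in s.
With the tool pointing down it reaches from about 0.375 to 0.9 m from the base axis. Payload 3.1 kg.
Tool frame: the origin (TCP) lies midway between the tips of the shut fingers; the grasp point (between the pads) lies 19 mm behind it; x points along the fingers, z is the direction in which the jaws open and shut, and the axes are right-handed (so a half turn about x gives the same grasp; the last joint's range is limited). The gripper opens to 85 mm and grips with 20 to 120 N. Pads are 22 mm wide; open, the fingers measure 114 mm over their backs; the gripper's body (76 mm by 85 mm) begins 54 mm behind the grasp point. The pads swing forward as they close: fully open they stand 13 mm farther back than shut.
Start: joints at [0.971, 0.527, 1.433, -0, 1.181, -0.178], TCP at [0.256, 0.57, 0.231] pointing down, gripper open.
Joint ranges: [-3.08, 3.08], [-0.75, 2.2], [0.22, 2.44], [-1.43, 4.57], [0, 2.65], [-2.85, 2.85]. Speed limits (rad/s): [2.79, 2.79, 3.14, 3.14, 3.14, 3.14].

### API

Orientations are given as a rotation vector (axis times angle).
In Python, from bench import manip, camera gives the robot as it stands.
- The arm moves only by the tool play_rows, never from a script. Its argument "motion" is a list of rows, each an object with "delta_pos": the shift along the tool's x, y, z normalised to -1 to 1, where 1 is 750 mm, a list of three; "dr": the turn, a rotation vector about the tool's x, y, z normalised to -1 to 1, where 1 is pi/2 rad, a list of three; "fingers": the gripper's target within -1 to 1 (shut at 1, half-way at 0, fully open at -1). In form: [{"delta_pos": [dx, dy, dz], "dr": [rx, ry, rz], "fingers": fingers}, ...]. A call has 1 to 12 rows; each row is the pose to reach, as a shift and turn from the pose commanded when the call began, along the tool's axes at that moment; what a row does not reach only later rows make up. A row lasts 1/10 s, in which the tool goes at most 50 mm and 8.59 degrees, less where a joint would pass 70% of its speed; a pose out of reach is approached as far as the arm can. A call with a number of a shift or a turn outside -1 to 1 is refused whole. A call with a gripper value outside its range is refused whole. The fingers move at their own pace and stop on an object; "squeeze" is the grip in N (left out, the last holds). Time passes only in rows, so rows that repeat a pose let the fingers close. It gives the time, the measured TCP pose, the force and the opening at its end, in the units of the state.
- manip.get_obs(): the state, without advancing time (a new reading comes with each control period).
- camera(name): name is "scene" or "top" or "wrist"; returns a dict with "frame" (420x560x3 uint8, red, green, blue), "fov_y" (degrees; the focal length in pixels is half the picture's height over the tangent of half this angle, whatever the lens; pixels are square), "cx", "cy" (the principal point, pixels), "R" (3x3) and "t" (3): a world point X has camera coordinates R X + t. Camera axes: x right, y down, z forward; pixel columns grow to the right and rows downward; lengths in m; the calibration is good to about 2 mm. A picture is of the moment at which its call begins. There is no depth.
- manip.finish_job(): hands the job in, once; it reports no verdict.
The state is a dict: "clock": time; "q": joint angles; "dq": joint speeds; "tau": joint torques, N m; "eef_pos": TCP position; "tcp_rot": TCP orientation; "ft_force": force on the tool from outside, world axes, zero at the start; "ft_torque": the same for the moment, N m; "finger_gap": finger opening in m.
Only numpy, scipy, OpenCV 4.12 (cv2) and the standard library are available. Lean on these libraries where they do the work, as an engineer would, in place of code of your own. Each camera call takes 0.05 s, during which the arm holds its last target.

## Working session

There is one attempt and no reset: what is moved stays moved. The work goes in short steps, Python scripts to look and compute and a tool call to move; the robot and the scene stay as the last step left them, time stands still between calls to the robot, and variables do not carry over. Pictures are saved under pics/ and viewed, and the job is handed in when it is done.

Besides the shell and the picture viewer there is one more tool, called after "Emit:" as a command line: name --argument value ..., lists and objects as JSON in quotes. play_rows: Moves the arm, as the interface text tells. Scaled input: -1 to 1 covers 750 mm each way for a shift and pi/2 rad each way for a turn. Its arguments: {"type":"object","properties":{"motion":{"type":"array","items":{"type":"object","properties":{"delta_pos":{"type":"array","items":{"type":"number","minimum":-1,"maximum":1}},"dr":{"type":"array","items":{"type":"number","minimum":-1,"maximum":1}},"fingers":{"type":"number"}}}},"squeeze":{"type":"number"}},"required":["motion"]}

```bash
ls; mkdir -p pics; python3 - <<'E'
from bench import manip, camera
import cv2,numpy as np
print(manip.get_obs())
for n in ["scene","top","wrist"]:
    c=camera(n); cv2.imwrite(f"pics/{n}0.png",c["frame"][:,:,::-1]); print(n,c["fov_y"],c["cx"],c["cy"],c["R"],c["t"], -np.array(c["R"]).T@c["t"])
E
```

```text
pics
{'clock': 0.0, 'q': array([ 9.70491157e-01,  5.28459244e-01,  1.43391004e+00,  3.54864447e-05,
        1.18140586e+00, -1.78519451e-01]), 'dq': array([ 0.00100594,  0.00192118, -0.00041957,  0.00056897,  0.00093215,
       -0.00030745]), 'tau': array([-7.64507536e-05, -4.42349017e+01, -1.78027457e+01, -2.34283743e-04,
        8.36425490e-03, -3.24975690e-05]), 'eef_pos': array([0.25543081, 0.56963196, 0.23033542]), 'tcp_rot': array([-0.89406824,  1.38179021,  0.89273401]), 'ft_force': array([-0.44036647,  0.37231617, -0.31784735]), 'ft_torque': array([-0.01098967,  0.04181687, -0.02294086]), 'finger_gap': 0.0855313656318136}
scene 45.639318075995156 280.5611662080653 210.94335263006354 [[ 0.87848396  0.47775692 -0.00377582]
 [ 0.33080511 -0.61393791 -0.71669256]
 [-0.34472295  0.62835386 -0.69737903]] [-0.53046237 -0.09568624  1.80205736] [ 1.11886671 -0.93764305  1.18613648]
top 47.8077431791734 274.2075144678847 204.6014045990012 [[ 0.01002129 -0.99991677 -0.00812601]
 [-0.98803623 -0.00865088 -0.15397915]
 [ 0.15389604  0.00957186 -0.98804068]] [0.05741236 0.60503302 1.49878738] [0.36656175 0.04829547 1.57449191]
wrist 63.16423760673125 275.1601280234854 210.5985852755278 [[ 0.40818848  0.91289552 -0.00198665]
 [ 0.87837821 -0.39215991  0.27324407]
 [ 0.2486642  -0.11328011 -0.96194269]] [-0.62387175 -0.03557296  0.37930637] [0.19158386 0.5985473  0.37335167]
```

View pics/scene0.png

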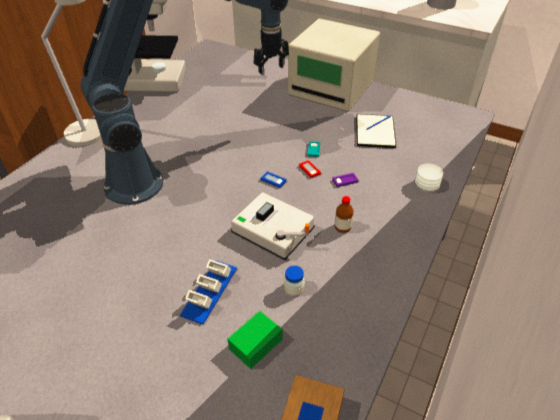

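View pics/top0.png

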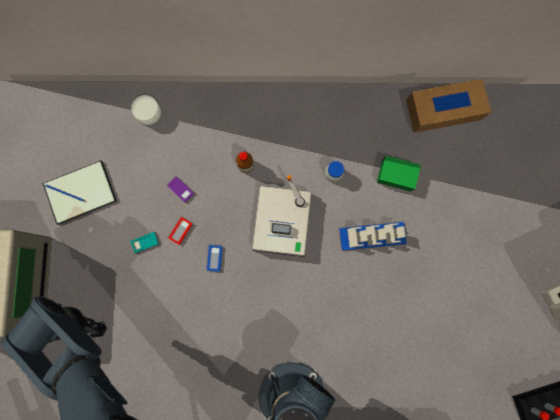

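View pics/wrist0.png

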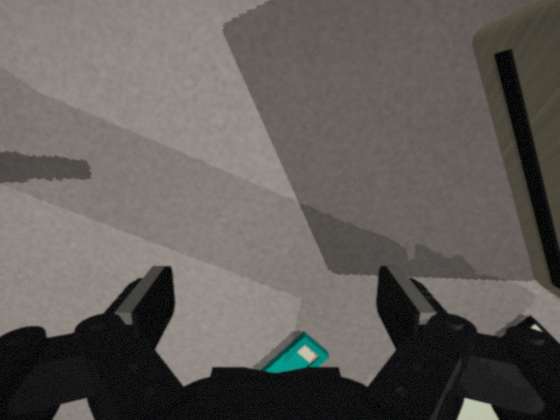

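Top view: red frame at about (180,231), blue at (215,258), and no yellow. The teal and purple ones are look-alikes. The imager is at about (281,222) and the rack at about (373,236). Next I'll zoom in and measure.

```bash
cat > h.py <<'E'
from bench import manip, camera
import cv2, numpy as np
from scipy.spatial.transform import Rotation as Rn
def shot(n,save=None):
    c=camera(n); c["f"]=c["frame"].shape[0]/2/np.tan(np.radians(c["fov_y"]/2))
    c["R"]=np.array(c["R"]);c["t"]=np.array(c["t"])
    if save: cv2.imwrite(f"pics/{save}.png",c["frame"][:,:,::-1])
    return c
def ray(c,p):
    d=np.array([(p[0]-c["cx"])/c["f"],(p[1]-c["cy"])/c["f"],1.0]); return -c["R"].T@c["t"], c["R"].T@d
def onz(c,p,z):
    o,d=ray(c,p); return o+d*(z-o[2])/d[2]
def proj(c,X):
    X=np.atleast_2d(X)@c["R"].T+c["t"]; return np.c_[X[:,0]/X[:,2]*c["f"]+c["cx"],X[:,1]/X[:,2]*c["f"]+c["cy"]]
def mask(c,lo,hi,hi2=None):
    h=cv2.cvtColor(c["frame"],cv2.COLOR_RGB2HSV); return cv2.inRange(h,lo,hi)
def blobs(m,amin=30):
    cs,_=cv2.findContours(m,cv2.RETR_EXTERNAL,cv2.CHAIN_APPROX_NONE)
    return sorted([k for k in cs if cv2.contourArea(k)>amin],key=cv2.contourArea,reverse=True)
def rectw(c,cnt,z):
    P=np.array([onz(c,p[0],z)[:2] for p in cnt]); r=cv2.minAreaRect((P*1000).astype(np.float32))
    (x,y),(w,h),a=r
    if w<h: w,h=h,w; a+=90
    a=(a+90)%180-90
    return np.round([x,y,w,h,a],1)
RED=((0,150,80),(8,255,255));BLUE=((105,150,60),(122,255,255));
def crop(c,x0,y0,x1,y1,k,name):
    cv2.imwrite(f"pics/{name}.png",cv2.resize(c["frame"][y0:y1,x0:x1,::-1],None,fx=k,fy=k,interpolation=cv2.INTER_CUBIC))
def tool():
    o=manip.get_obs(); return np.array(o["eef_pos"]),Rn.from_rotvec(o["tcp_rot"]).as_matrix(),o
E
python3 - <<'E'
from h import *
t=shot("top"); s=shot("scene")
crop(t,150,140,420,280,2.9,"tz0"); crop(s,170,150,370,370,2.7,"sz0")
for n,c in (("top",t),("scene",s)):
    for nm,col in (("red",RED),("blue",BLUE)):
        for b in blobs(mask(c,*col),25): print(n,nm,cv2.boundingRect(b),cv2.contourArea(b),rectw(c,b,.011))
E
```

```text
top red (169, 217, 23, 28) 309.0 [520.7 375.3  82.7  45.4 -30.2]
top red (539, 412, 11, 8) 57.0 [ -46.2 -782.3   31.    20.6  -89.3]
top red (239, 152, 9, 9) 53.5 [776.2 171.1  28.1  27.2   1.1]
top red (554, 407, 6, 9) 31.5 [ -32.  -821.9   23.7   15.4   -4.7]
top blue (433, 92, 37, 19) 421.0 [ 975.5 -543.1  120.7   48.2  -78.3]
top blue (207, 245, 15, 26) 291.5 [431.5 259.   81.8  43.   -4.2]
top blue (340, 228, 66, 22) 198.0 [ 499.9 -261.9  213.7   69.3  -89.5]
top blue (328, 162, 16, 15) 167.0 [ 733.6 -142.3   50.7   48.4  -89.5]
scene red (299, 160, 22, 18) 196.0 [524.3 369.8  93.1  50.4 -30.3]
scene red (342, 196, 8, 9) 51.5 [709.4 275.3  42.1  24.2 -66.5]
scene blue (180, 265, 56, 59) 672.5 [ 513.4 -267.9  214.5   73.7  -83.7]
scene blue (298, 403, 25, 17) 290.0 [ 931.1 -452.2   49.7   43.9   11.5]
scene blue (286, 266, 17, 17) 209.0 [702.3 -96.6  60.7  48.2 -61.9]
scene blue (261, 172, 25, 15) 186.0 [434.6 253.2  85.   50.   -5. ]
```

View pics/tz0.png

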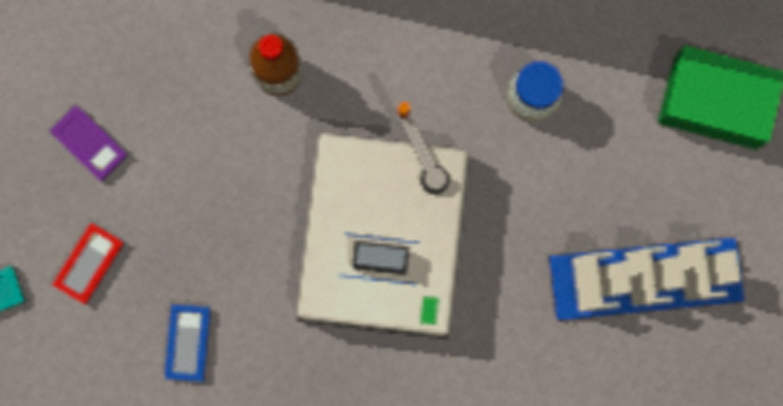

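View pics/sz0.png

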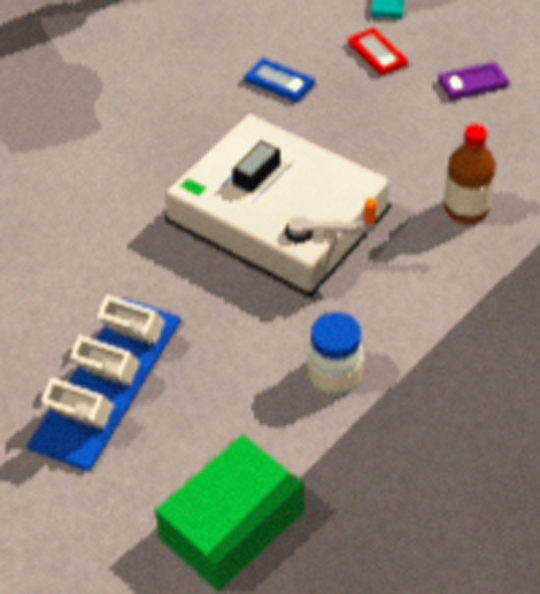

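```bash
cat >> h.py <<'E'
def downR(yaw):
    # tool x down; jaw (tool z) direction at world yaw (rad)
    x=np.array([0,0,-1.]); z=np.array([np.cos(yaw),np.sin(yaw),0]); y=np.cross(z,x); return np.c_[x,y,z]
def go(pos,R):
    p,Rt,o=tool()
    d=Rt.T@(np.array(pos)-p)/.75; r=Rn.from_matrix(Rt.T@R).as_rotvec()/(np.pi/2)
    n=max(np.linalg.norm(d)*750/50,np.linalg.norm(r)*90/8.59)
    print("dp",np.round(d,4).tolist(),"dr",np.round(r,4).tolist(),"rows>=%.1f"%n)
E
python3 - <<'E'
from h import *
p,R,o=tool(); w=shot("wrist")
print(np.round(R,3)); C=-w["R"].T@w["t"]; print("cam in tool",R.T@(C-p)); print("cam axes in tool\n",np.round(R.T@w["R"].T,3))
print("jaw yaw",np.degrees(np.arctan2(R[1,2],R[0,2])))
t=shot("top"); s=shot("scene")
# imager housing top
for n,c in (("top",t),("scene",s)):
    m=mask(c,(10,8,150),(40,90,255)); 
    for b in blobs(m,300)[:4]:
        x,y,w_,h=cv2.boundingRect(b); print(n,(x,y,w_,h),cv2.contourArea(b),rectw(c,b,.06))
    for b in blobs(mask(c,(9,180,150),(18,255,255)),3): print("orange",cv2.boundingRect(b),onz(c,np.array(b)[:,0].mean(0),.105))
E
```

```text
[[-0.001 -0.912  0.409]
 [-0.001  0.409  0.912]
 [-1.     0.    -0.001]]
cam in tool [-1.42892883e-01  7.01306035e-02 -1.01844832e-04]
cam axes in tool
 [[ 0.    -0.274  0.962]
 [ 0.001 -0.962 -0.274]
 [ 1.     0.001  0.   ]]
jaw yaw 65.83618090040281
top (252, 182, 57, 73) 3030.0 [564.6  38.7 229.2 167.4  -6.2]
top (47, 162, 67, 60) 2157.5 [640.4 701.8 193.5 140.  -67. ]
top (0, 230, 12, 106) 620.0 [349.6 912.1 329.8  35.5   5.7]
top (131, 96, 28, 27) 516.5 [924.5 498.9  91.   88.9  82. ]
orange (288, 176, 3, 3) [0.68432105 0.0165713  0.105     ]
scene (0, 0, 560, 420) 129317.5 [ 628.7  706.4 2427.  2411.    28. ]
scene (289, 18, 92, 46) 2480.5 [2.4770e+02 1.3022e+03 4.4400e+02 3.8080e+02 4.0000e-01]
scene (0, 140, 105, 50) 2200.0 [-258.5  -96.3  355.6  267.8   35.6]
scene (46, 39, 54, 104) 679.5 [-652.5  353.   967.6  126.8  -38.3]
orange (284, 378, 55, 42) [ 0.93533224 -0.46483818  0.105     ]
orange (332, 387, 11, 19) [ 0.98098603 -0.42584938  0.105     ]
orange (305, 224, 4, 8) [0.68723037 0.01088199 0.105     ]
```

```bash
python3 - <<'E'
from h import *
go([.56,.04,.30],downR(np.radians(-6)))
E
```

```text
dp [-0.0917, -0.6594, -0.4789] dr [0.7982, -0.0002, 0.0001] rows>=12.3
```

Emit:
play_rows --motion '[{"delta_pos":[-0.09,-0.66,-0.48],"dr":[0.8,0,0],"fingers":-1},{"delta_pos":[-0.09,-0.66,-0.48],"dr":[0.8,0,0],"fingers":-1},{"delta_pos":[-0.09,-0.66,-0.48],"dr":[0.8,0,0],"fingers":-1},{"delta_pos":[-0.09,-0.66,-0.48],"dr":[0.8,0,0],"fingers":-1},{"delta_pos":[-0.09,-0.66,-0.48],"dr":[0.8,0,0],"fingers":-1},{"delta_pos":[-0.09,-0.66,-0.48],"dr":[0.8,0,0],"fingers":-1},{"delta_pos":[-0.09,-0.66,-0.48],"dr":[0.8,0,0],"fingers":-1},{"delta_pos":[-0.09,-0.66,-0.48],"dr":[0.8,0,0],"fingers":-1},{"delta_pos":[-0.09,-0.66,-0.48],"dr":[0.8,0,0],"fingers":-1},{"delta_pos":[-0.09,-0.66,-0.48],"dr":[0.8,0,0],"fingers":-1},{"delta_pos":[-0.09,-0.66,-0.48],"dr":[0.8,0,0],"fingers":-1},{"delta_pos":[-0.09,-0.66,-0.48],"dr":[0.8,0,0],"fingers":-1}]'

```text
clock: 1.6
eef_pos: [0.553, 0.0508, 0.2976]
tcp_rot: [0.085, 1.569, -0.085]
ft_force: [1.9, -0.0, -0.2]
finger_gap: 0.0853
```

Emit:
play_rows --motion '[{"delta_pos":[0,0,0],"dr":[0,0,0],"fingers":-1},{"delta_pos":[0,0,0],"dr":[0,0,0],"fingers":-1}]'

```text
clock: 1.8
eef_pos: [0.5526, 0.0516, 0.297]
tcp_rot: [0.087, 1.569, -0.086]
ft_force: [0.7, 0.5, -0.2]
finger_gap: 0.0855
```

```bash
python3 - <<'E'
from h import *
p,R,o=tool(); print(p,o["q"],o["clock"],np.degrees(np.arctan2(R[1,2],R[0,2])))
shot("wrist","w1")
go([.5,-.2,.3],downR(np.radians(-6)))
E
```

```text
[0.55255177 0.05158398 0.29695802] [-1.08518162e-01  3.60440321e-01  1.52807933e+00  4.42849736e-04
  1.25345920e+00  1.84084942e-03] 1.8 -6.331023056934683
dp [-0.0044, -0.3425, -0.0321] dr [-0.0025, -0.0008, -0.0003] rows>=5.2
```

View pics/w1.png

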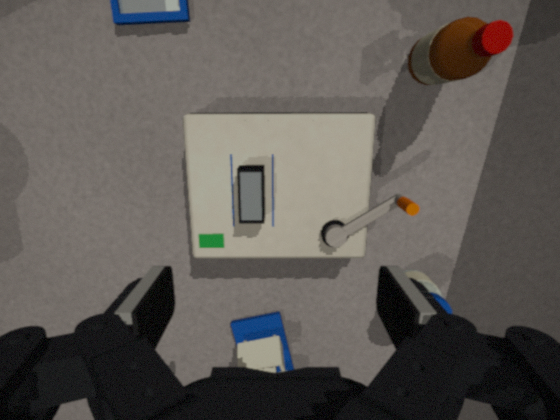

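Wrist view: imager housing corners at about (185,114), (374,114), (366,257), (192,257), and the pedestal at about (251,194). The pin is at about (406,204).

```bash
python3 - <<'E'
from h import *
c=shot("wrist")
m=mask(c,(10,10,140),(40,110,255))
for b in blobs(m,3000)[:2]:
    hull=cv2.convexHull(b); a=cv2.approxPolyDP(hull,6,True)[:,0]
    print(cv2.boundingRect(b),a.tolist()); print(rectw(c,b,.06)); print(np.round([onz(c,q,.06)[:2]*1000 for q in a],1))
sub=np.zeros(m.shape,np.uint8); sub[150:240,225:280]=255
g=c["frame"].max(2); mm=((g<150)&(sub>0)).astype(np.uint8)*255
for b in blobs(mm,300)[:1]: print("stage all",cv2.boundingRect(b),rectw(c,b,.086))
mo=mask(c,(8,180,150),(20,255,255))
for b in blobs(mo,20)[:2]: print("orange",cv2.boundingRect(b),onz(c,b[:,0].mean(0),.098))
crop(c,180,110,430,270,3,"w1c")
E
```

```text
(185, 115, 191, 143) [[374, 116], [363, 256], [195, 255], [186, 116]]
[554.   38.1 204.9 164.5  -6.1]
[[663.  108.1]
 [645.3 -52.9]
 [444.8 -30.3]
 [462.7 129.6]]
stage all (230, 155, 46, 84) [525.6  38.4  90.9  46.4  83.9]
orange (408, 204, 12, 13) [0.69049321 0.01060083 0.098     ]
```

View pics/w1c.png

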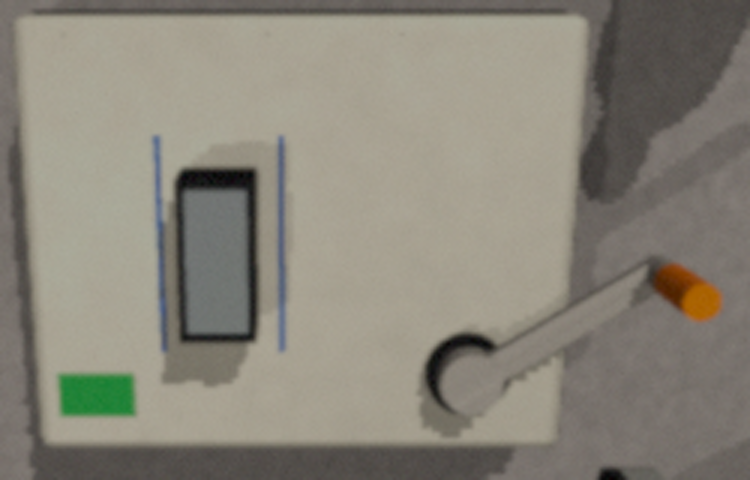

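Emit:
play_rows --motion '[{"delta_pos":[0,-0.34,-0.03],"dr":[0,0,0],"fingers":-1},{"delta_pos":[0,-0.34,-0.03],"dr":[0,0,0],"fingers":-1},{"delta_pos":[0,-0.34,-0.03],"dr":[0,0,0],"fingers":-1},{"delta_pos":[0,-0.34,-0.03],"dr":[0,0,0],"fingers":-1},{"delta_pos":[0,-0.34,-0.03],"dr":[0,0,0],"fingers":-1},{"delta_pos":[0,-0.34,-0.03],"dr":[0,0,0],"fingers":-1},{"delta_pos":[0,-0.34,-0.03],"dr":[0,0,0],"fingers":-1},{"delta_pos":[0,-0.34,-0.03],"dr":[0,0,0],"fingers":-1}]'

```text
clock: 2.7
eef_pos: [0.5024, -0.1962, 0.2969]
tcp_rot: [0.084, 1.57, -0.082]
ft_force: [-0.0, 0.6, -0.3]
finger_gap: 0.0854
```

```bash
python3 - <<'E'
from h import *
p,R,o=tool(); print(p,o["q"],o["clock"])
c=shot("wrist","w2")
for b in blobs(mask(c,*BLUE),100)[:4]: print(cv2.boundingRect(b),rectw(c,b,.01))
E
```

```text
[ 0.50238642 -0.19621927  0.29690289] [-5.80090918e-01  3.37831693e-01  1.56443422e+00  8.46823983e-04
  1.24062008e+00 -4.74639256e-01] 2.7
(456, 75, 54, 52) [ 757.4 -138.4   62.3   58.2   -6. ]
(242, 135, 86, 155) [ 509.7 -264.2  213.    72.2  -83.7]
(256, 188, 10, 32) [ 477.8 -237.1   41.7   11.7   83.6]
```

View pics/w2.png

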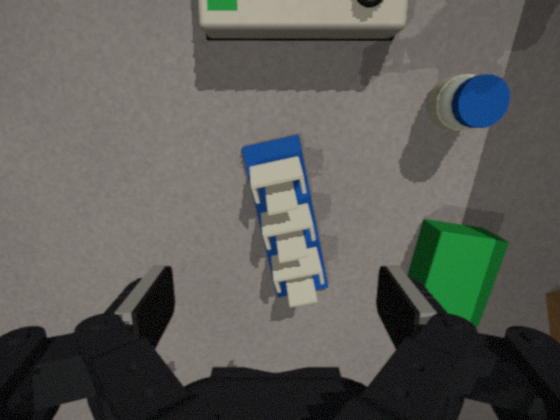

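Wrist view of the rack: base at about (242–328, 135–290), with the backrests on the image-lower side (world −y). So rack −y is about world −y and its yaw is about 6.3°. Next I move over the red frame.

```bash
cat >> h.py <<'E'
IMO=np.array([.5242,.0413,0]); IMY=np.radians(-6.1)
RKO=np.array([.5097,-.2642,0]); RKY=np.radians(6.3)
def rz(a): return Rn.from_euler('z',a).as_matrix()
def im(x,y,z): return IMO+rz(IMY)@np.array([x,y,z])/1000
def rk(x,y,z): return RKO+rz(RKY)@np.array([x,y,z])/1000
def leanR(yaw,lean):
    # tool down with jaw at yaw, shaft leaning by 'lean' toward +y of the yawed frame
    x=np.array([0,-np.sin(lean),-np.cos(lean)]); z=np.array([1.,0,0]); y=np.cross(z,x); return rz(yaw)@np.c_[x,y,z]
E
python3 - <<'E'
from h import *
print(im(162.3,-6.8,98), im(0,0,86), im(95,30,98), rk(0,-72.3,58.6),rk(0,-12.3,58.6))
go([.52,.375,.22],downR(np.radians(59.8)))
E
```

```text
[0.68485845 0.01729184 0.098     ] [0.5242 0.0413 0.086 ] [0.62185003 0.06103505 0.098     ] [ 0.51763379 -0.33606338  0.0586    ] [ 0.51104973 -0.27642572  0.0586    ]
dp [0.1035, 0.7595, -0.0565] dr [-0.7312, 0.0, -0.0008] rows>=11.5
```

Emit:
play_rows --motion '[{"delta_pos":[0.1,0.76,-0.056],"dr":[-0.73,0,0],"fingers":-1},{"delta_pos":[0.1,0.76,-0.056],"dr":[-0.73,0,0],"fingers":-1},{"delta_pos":[0.1,0.76,-0.056],"dr":[-0.73,0,0],"fingers":-1},{"delta_pos":[0.1,0.76,-0.056],"dr":[-0.73,0,0],"fingers":-1},{"delta_pos":[0.1,0.76,-0.056],"dr":[-0.73,0,0],"fingers":-1},{"delta_pos":[0.1,0.76,-0.056],"dr":[-0.73,0,0],"fingers":-1},{"delta_pos":[0.1,0.76,-0.056],"dr":[-0.73,0,0],"fingers":-1},{"delta_pos":[0.1,0.76,-0.056],"dr":[-0.73,0,0],"fingers":-1},{"delta_pos":[0.1,0.76,-0.056],"dr":[-0.73,0,0],"fingers":-1},{"delta_pos":[0.1,0.76,-0.056],"dr":[-0.73,0,0],"fingers":-1},{"delta_pos":[0.1,0.76,-0.056],"dr":[-0.73,0,0],"fingers":-1},{"delta_pos":[0.1,0.76,-0.056],"dr":[-0.73,0,0],"fingers":-1}]'

```text
clock: 3.95
eef_pos: [0.5192, 0.3788, 0.2215]
tcp_rot: [-0.813, 1.413, 0.815]
ft_force: [0.5, -0.7, -0.6]
finger_gap: 0.0857
```

Emit:
play_rows --motion '[{"delta_pos":[0,0,0],"dr":[0,0,0],"fingers":-1},{"delta_pos":[0,0,0],"dr":[0,0,0],"fingers":-1}]'

```text
clock: 4.15
eef_pos: [0.52, 0.3744, 0.2217]
tcp_rot: [-0.813, 1.415, 0.812]
ft_force: [0.5, -0.3, -0.1]
finger_gap: 0.0852
```

```bash
python3 - <<'E'
from h import *
p,R,o=tool(); print(p,o["q"],np.degrees(np.arctan2(R[1,2],R[0,2])))
c=shot("wrist","w3")
for b in blobs(mask(c,*RED),200)[:2]:
    print(cv2.boundingRect(b)); r=rectw(c,b,.011); print(r)
yaw=np.radians(r[4]+90)
go([r[0]/1000,r[1]/1000,.05],downR(yaw)); go([r[0]/1000,r[1]/1000,.001],downR(yaw))
E
```

```text
[0.52000825 0.37443854 0.22170713] [ 4.50169785e-01  5.59902952e-01  1.39950688e+00 -4.75803166e-04
  1.18360647e+00 -5.92935448e-01] 59.77585662564448
(255, 144, 43, 79)
[521.6 374.3  83.5  43.9 -30. ]
dp [0.2293, -0.0006, 0.0021] dr [-0.0037, -0.0008, -0.0002] rows>=3.4
dp [0.2946, -0.0006, 0.0022] dr [-0.0037, -0.0008, -0.0002] rows>=4.4
```

View pics/w3.png

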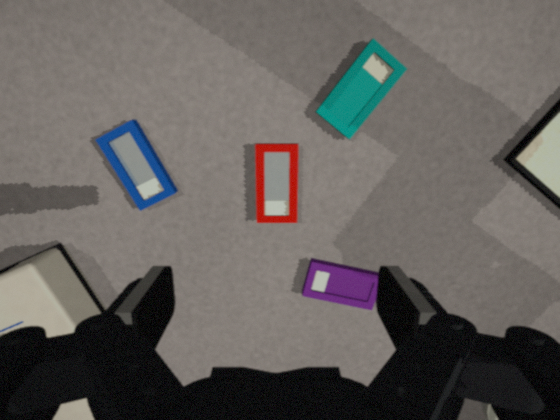

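Wrist view: red frame at (255–298, 144–223), measuring 83.5 x 43.9 mm as expected. Neighbours are clear of the fingers, so I descend and grip.

Emit:
play_rows --motion '[{"delta_pos":[0.23,0,0.002],"dr":[-0.004,0,0],"fingers":-1},{"delta_pos":[0.23,0,0.002],"dr":[-0.004,0,0],"fingers":-1},{"delta_pos":[0.23,0,0.002],"dr":[-0.004,0,0],"fingers":-1},{"delta_pos":[0.23,0,0.002],"dr":[-0.004,0,0],"fingers":-1},{"delta_pos":[0.27,0,0.002],"dr":[-0.004,0,0],"fingers":-1},{"delta_pos":[0.292,0,0.002],"dr":[-0.004,0,0],"fingers":-1},{"delta_pos":[0.292,0,0.002],"dr":[-0.004,0,0],"fingers":-0.6},{"delta_pos":[0.292,0,0.002],"dr":[-0.004,0,0],"fingers":-0.3},{"delta_pos":[0.292,0,0.002],"dr":[-0.004,0,0],"fingers":0.2},{"delta_pos":[0.292,0,0.002],"dr":[-0.004,0,0],"fingers":0.4},{"delta_pos":[0.292,0,0.002],"dr":[-0.004,0,0],"fingers":0.4},{"delta_pos":[0.292,0,0.002],"dr":[-0.004,0,0],"fingers":0.4}]' --squeeze 50

```text
clock: 5.4
eef_pos: [0.5243, 0.3748, 0.0054]
tcp_rot: [-0.814, 1.409, 0.813]
ft_force: [0.6, -0.0, 6.0]
finger_gap: 0.0419
```

```bash
python3 - <<'E'
from h import *
p,R,o=tool(); print(p,o["ft_force"],o["finger_gap"],np.degrees(np.arctan2(R[1,2],R[0,2])))
c=shot("wrist","w4")
go([p[0],p[1],.2],downR(np.radians(59.8)))
E
```

```text
[0.524328   0.3747995  0.00539944] [ 0.56281631 -0.02780048  6.00911492] 0.04186213537513486 59.90582853076152
dp [-0.2594, -0.0007, 0.0009] dr [0.0011, 0.0021, 0.0016] rows>=3.9
```

View pics/w4.png

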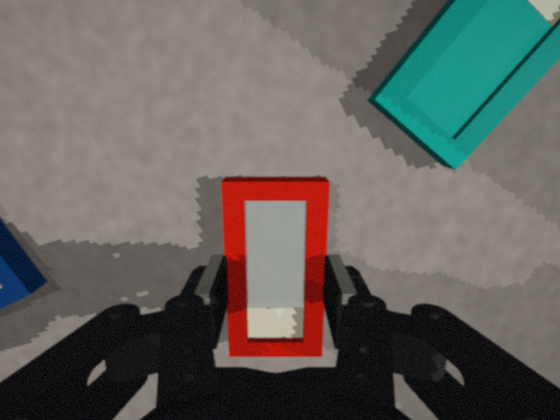

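Wrist view: the red frame is between the pads, about (222–330, 178–356), and the gap is 42 mm. Lift it.

Emit:
play_rows --motion '[{"delta_pos":[-0.05,0,0],"dr":[0,0,0],"fingers":0.4},{"delta_pos":[-0.1,0,0],"dr":[0,0,0],"fingers":0.4},{"delta_pos":[-0.16,0,0],"dr":[0,0,0],"fingers":0.4},{"delta_pos":[-0.22,0,0],"dr":[0,0,0],"fingers":0.4},{"delta_pos":[-0.26,0,0],"dr":[0,0,0],"fingers":0.4},{"delta_pos":[-0.26,0,0],"dr":[0,0,0],"fingers":0.4},{"delta_pos":[-0.26,0,0],"dr":[0,0,0],"fingers":0.4}]'

```text
clock: 6.15
eef_pos: [0.5224, 0.3741, 0.1987]
tcp_rot: [-0.814, 1.412, 0.814]
ft_force: [-0.3, 1.2, -1.6]
finger_gap: 0.042
```

```bash
python3 - <<'E'
from h import *
p,R,o=tool(); print(p,o["ft_force"],o["finger_gap"])
go([*im(0,0,0)[:2],.2],downR(IMY))
E
```

```text
[0.52242126 0.37408235 0.19874126] [-0.28491639  1.22751419 -1.55793741] 0.04199061512286954
dp [-0.0019, -0.2246, -0.3827] dr [0.7333, 0.0006, 0.0] rows>=7.7
```

Emit:
play_rows --motion '[{"delta_pos":[-0.002,-0.03,-0.05],"dr":[0.09,0,0],"fingers":0.4},{"delta_pos":[-0.002,-0.056,-0.095],"dr":[0.18,0,0],"fingers":0.4},{"delta_pos":[-0.002,-0.084,-0.143],"dr":[0.27,0,0],"fingers":0.4},{"delta_pos":[-0.002,-0.112,-0.191],"dr":[0.36,0,0],"fingers":0.4},{"delta_pos":[-0.002,-0.14,-0.239],"dr":[0.45,0,0],"fingers":0.4},{"delta_pos":[-0.002,-0.168,-0.287],"dr":[0.55,0,0],"fingers":0.4},{"delta_pos":[-0.002,-0.196,-0.335],"dr":[0.64,0,0],"fingers":0.4},{"delta_pos":[-0.002,-0.224,-0.382],"dr":[0.73,0,0],"fingers":0.4},{"delta_pos":[-0.002,-0.224,-0.382],"dr":[0.733,0,0],"fingers":0.4},{"delta_pos":[-0.002,-0.224,-0.382],"dr":[0.733,0,0],"fingers":0.4},{"delta_pos":[-0.002,-0.224,-0.382],"dr":[0.733,0,0],"fingers":0.4}]'

```text
clock: 7.25
eef_pos: [0.5232, 0.0429, 0.1983]
tcp_rot: [0.083, 1.573, -0.082]
ft_force: [-0.8, 1.0, -0.7]
finger_gap: 0.042
```

```bash
cat >> h.py <<'E'
def frame_in_hand(c,col,z):
    b=blobs(mask(c,*col),400)[0]; return cv2.boundingRect(b),rectw(c,b,z)
E
python3 - <<'E'
from h import *
p,R,o=tool(); print(p,o["ft_force"],o["finger_gap"],np.degrees(np.arctan2(R[1,2],R[0,2])),o["q"])
c=shot("wrist","w5")
# frame top height: bench 12mm when tcp z .0054 
print(frame_in_hand(c,RED,p[2]+.012-.0054))
go([*im(0,0,0)[:2],.1],downR(IMY))
E
```

```text
[0.52323549 0.04286076 0.19828013] [-0.82993844  0.95397661 -0.73965663] 0.04198316523732362 -6.005104466809365 [-1.31542916e-01  4.39784028e-01  1.71543021e+00  4.84159618e-04
  9.89696612e-01 -2.69997033e-02]
((222, 176, 107, 181), array([522.8,  45.3,  85.9,  44.4,  84.3]))
dp [0.1315, -0.0024, 0.0015] dr [0.0015, -0.0015, -0.0002] rows>=2.0
```

View pics/w5.png

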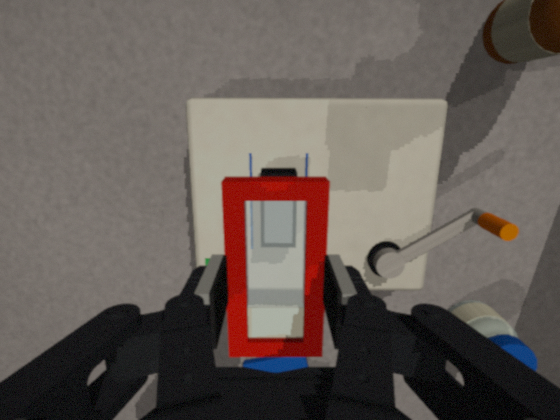

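```bash
python3 - <<'E'
from h import *
# earlier w1 view: tool p then
p1=np.array([0.55255177,0.05158398,0.29695802]); 
import json
c=shot("wrist"); p,R,o=tool()
Rt1=Rn.from_rotvec([0.087,1.569,-0.086]).as_matrix()
Cc=R.T@c["R"].T; off=R.T@(-c["R"].T@c["t"]-p)
c2=dict(c); c2["R"]=(Rt1@Cc).T; c2["t"]=-c2["R"]@(p1+Rt1@off)
print(onz(c2,(252.9,198),.086), onz(c2,(235+45/1.0-0,198),.086)[:0])
go([.5246,.039,.096],downR(IMY))
E
```

```text
[0.52600215 0.03718092 0.086     ] []
dp [0.1371, -0.0056, 0.002] dr [0.0017, -0.0011, -0.0002] rows>=2.1
```

Emit:
play_rows --motion '[{"delta_pos":[0.05,-0.008,0.003],"dr":[0.0017,-0.001,0],"fingers":0.4},{"delta_pos":[0.1,-0.008,0.003],"dr":[0.0017,-0.001,0],"fingers":0.4},{"delta_pos":[0.13,-0.008,0.003],"dr":[0.0017,-0.001,0],"fingers":0.4},{"delta_pos":[0.137,-0.008,0.003],"dr":[0.0017,-0.001,0],"fingers":0.4},{"delta_pos":[0.137,-0.008,0.003],"dr":[0.0017,-0.001,0],"fingers":0.4}]'

```text
clock: 7.85
eef_pos: [0.5256, 0.0367, 0.0962]
tcp_rot: [0.084, 1.569, -0.084]
ft_force: [0.1, 0.9, -1.0]
finger_gap: 0.042
```

Emit:
play_rows --motion '[{"delta_pos":[0.004,0,0],"dr":[0,0,0],"fingers":0.4},{"delta_pos":[0.004,0,0],"dr":[0,0,0],"fingers":0.4}]'

```text
clock: 8.05
eef_pos: [0.5268, 0.036, 0.0949]
tcp_rot: [0.085, 1.565, -0.085]
ft_force: [0.1, -0.1, -0.6]
finger_gap: 0.0418
```

```bash
python3 - <<'E'
from h import *
p,R,o=tool(); print(p,o["ft_force"],o["finger_gap"])
E
```

```text
[0.52683364 0.03597995 0.094865  ] [ 0.06276446 -0.05008697 -0.63861827] 0.041843972838514265
```

Emit:
play_rows --motion '[{"delta_pos":[0.003,0,0],"dr":[0,0,0],"fingers":0.4},{"delta_pos":[0.003,0,0],"dr":[0,0,0],"fingers":0.4},{"delta_pos":[0.003,0,0],"dr":[0,0,0],"fingers":0.4}]'

```text
clock: 8.35
eef_pos: [0.5261, 0.0357, 0.0919]
tcp_rot: [0.085, 1.567, -0.086]
ft_force: [-0.6, -0.2, -1.5]
finger_gap: 0.0418
```

Emit:
play_rows --motion '[{"delta_pos":[0.002,0,0],"dr":[0,0,0],"fingers":0.4},{"delta_pos":[0.002,0,0],"dr":[0,0,0],"fingers":0.4}]'

```text
clock: 8.55
eef_pos: [0.5263, 0.0357, 0.0913]
tcp_rot: [0.085, 1.566, -0.086]
ft_force: [-1.5, 0.5, 8.1]
finger_gap: 0.0421
```

```bash
python3 - <<'E'
from h import *
p,R,o=tool(); print(p,o["ft_force"],o["finger_gap"])
s=shot("scene"); crop(s,220,180,330,260,6,"s1")
E
```

```text
[0.52627491 0.03573095 0.09133387] [-1.46130234  0.46945133  8.08721844] 0.042057060093908555
```

View pics/s1.png

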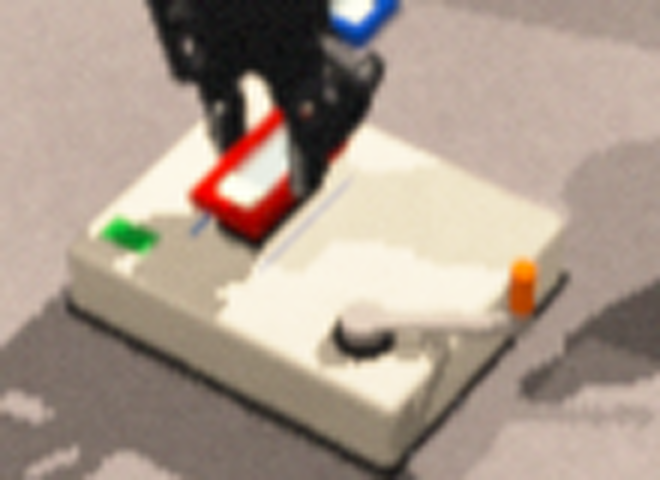

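Contact at 8 N, exactly at the height predicted. The scene crop shows the red frame on the pedestal between the fingers. Release and lift.

Emit:
play_rows --motion '[{"delta_pos":[-0.001,0,0],"dr":[0,0,0],"fingers":0.1},{"delta_pos":[-0.001,0,0],"dr":[0,0,0],"fingers":-0.3},{"delta_pos":[-0.001,0,0],"dr":[0,0,0],"fingers":-0.6},{"delta_pos":[-0.001,0,0],"dr":[0,0,0],"fingers":-0.6},{"delta_pos":[-0.03,0,0],"dr":[0,0,0],"fingers":-0.6},{"delta_pos":[-0.08,0,0],"dr":[0,0,0],"fingers":-0.6},{"delta_pos":[-0.14,0,0],"dr":[0,0,0],"fingers":-0.6},{"delta_pos":[-0.18,0,0],"dr":[0,0,0],"fingers":-0.6},{"delta_pos":[-0.18,0,0],"dr":[0,0,0],"fingers":-0.6},{"delta_pos":[-0.18,0,0],"dr":[0,0,0],"fingers":-0.6}]'

```text
clock: 9.6
eef_pos: [0.5257, 0.0358, 0.2254]
tcp_rot: [0.085, 1.567, -0.086]
ft_force: [0.2, 0.7, -0.8]
finger_gap: 0.0685
```

```bash
python3 - <<'E'
from h import *
p,R,o=tool(); print(p,o["ft_force"],o["finger_gap"])
c=shot("wrist","w6")
print(frame_in_hand(c,RED,.097))
m=mask(c,(10,10,140),(40,110,255))
for b in blobs(m,3000)[:2]: print(cv2.boundingRect(b),rectw(c,b,.06))
crop(c,100,100,500,350,2,"w6c")
E
```

```text
[0.52573861 0.03582516 0.22541595] [ 0.21267513  0.69850508 -0.75594404] 0.06848476182008983
((249, 148, 54, 101), array([525.7,  37.1,  84.3,  43.2,  83.8]))
(189, 92, 238, 177) [553.8  37.8 204.  164.1  -6.1]
```

View pics/w6.png

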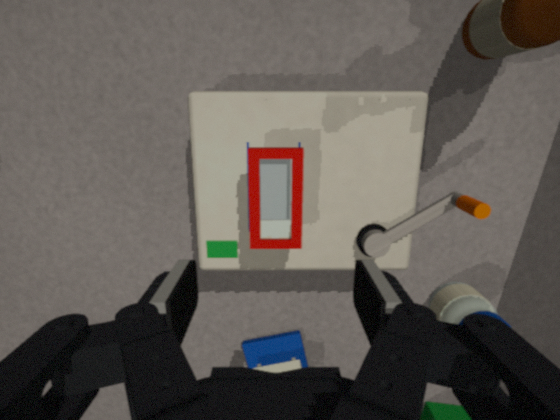

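Red frame at (525.7, 37.1) mm and well aligned, so the placing is good. Now plan the lever push.

```bash
cat >> h.py <<'E'
TM=np.radians(61.35); tm=np.array([-np.sin(TM),np.cos(TM)])
def pushpt(th,D,z):
    q=np.array([95,-50])+80*np.array([np.cos(th),np.sin(th)])-D*tm; return im(q[0],q[1],z)
PYAW=IMY+TM
E
python3 - <<'E'
from h import *
th0=np.pi/2-1
s=pushpt(th0,32,86); print(s)
go([s[0],s[1],.2],downR(PYAW))
E
```

```text
[ 0.7111713  -0.00092588  0.086     ]
dp [0.0324, -0.0219, 0.2522] dr [-0.6831, -0.0, -0.0001] rows>=7.2
```

Emit:
play_rows --motion '[{"delta_pos":[0,-0.022,0.25],"dr":[-0.683,0,0],"fingers":0},{"delta_pos":[0,-0.022,0.25],"dr":[-0.683,0,0],"fingers":1},{"delta_pos":[0,-0.022,0.25],"dr":[-0.683,0,0],"fingers":1},{"delta_pos":[0,-0.022,0.25],"dr":[-0.683,0,0],"fingers":1},{"delta_pos":[0,-0.022,0.25],"dr":[-0.683,0,0],"fingers":1},{"delta_pos":[0,-0.022,0.25],"dr":[-0.683,0,0],"fingers":1},{"delta_pos":[0,-0.022,0.25],"dr":[-0.683,0,0],"fingers":1},{"delta_pos":[0.032,-0.022,0.252],"dr":[-0.683,0,0],"fingers":1},{"delta_pos":[0.032,-0.022,0.252],"dr":[-0.683,0,0],"fingers":1},{"delta_pos":[0.032,-0.022,0.252],"dr":[-0.683,0,0],"fingers":1}]'

```text
clock: 10.65
eef_pos: [0.7105, -0.0009, 0.1987]
tcp_rot: [-0.75, 1.44, 0.753]
ft_force: [-0.3, 0.3, 1.2]
finger_gap: 0.0001
```

```bash
python3 - <<'E'
from h import *
p,R,o=tool(); print(p,o["finger_gap"],np.degrees(np.arctan2(R[1,2],R[0,2])))
c=shot("wrist","w7")
print("pin axis predicted px base/top",proj(c,[im(162.3,-6.8,78),im(162.3,-6.8,113)]))
for b in blobs(mask(c,(8,180,130),(20,255,255)),20)[:2]: print("orange",cv2.boundingRect(b))
th0=np.pi/2-1
s=pushpt(th0,32,86); go(s,downR(PYAW))
E
```

```text
[ 0.71047639 -0.00093019  0.1986794 ] 9.381315445113604e-05 55.197021791561
pin axis predicted px base/top [[276.1248627  165.97069509]
 [276.16908203 173.45674831]]
orange (265, 162, 18, 22)
dp [0.1521, 0.0001, 0.0001] dr [-0.0005, -0.0003, -0.0006] rows>=2.3
```

View pics/w7.png

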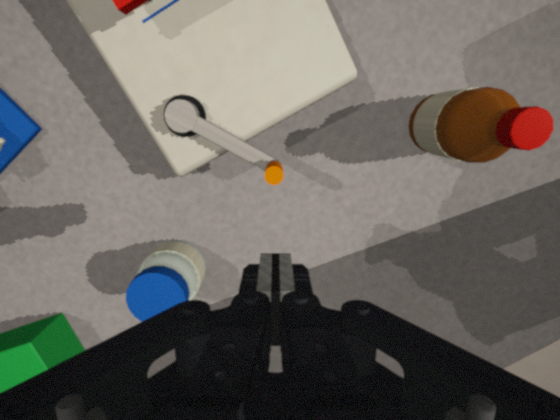

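Wrist view: orange pin at (274,173) against the predicted (276,170), so the imager pose holds. Descend beside it.

Emit:
play_rows --motion '[{"delta_pos":[0.06,0,0],"dr":[0,0,0],"fingers":1},{"delta_pos":[0.11,0,0],"dr":[0,0,0],"fingers":1},{"delta_pos":[0.151,0,0],"dr":[0,0,0],"fingers":1},{"delta_pos":[0.151,0,0],"dr":[0,0,0],"fingers":1},{"delta_pos":[0.151,0,0],"dr":[0,0,0],"fingers":1}]'

```text
clock: 11.2
eef_pos: [0.7126, -0.0012, 0.0887]
tcp_rot: [-0.752, 1.435, 0.751]
ft_force: [0.2, 0.5, 1.3]
finger_gap: -0.0002
```

```bash
python3 - <<'E'
from h import *
p,R,o=tool(); print(p,o["ft_force"])
th0=np.pi/2-1
for th,D in [(th0,20),(th0+.1,17),(th0+.25,17),(th0+.4,17),(th0+.55,17),(th0+.7,17),(th0+.85,17),(th0+1,17),(th0+1.03,13)]: go(pushpt(th,D,87),downR(PYAW))
E
```

```text
[ 0.7125912  -0.00117504  0.08871922] [0.22326979 0.54186927 1.26988417]
dp [0.0023, 0.0177, -0.0008] dr [-0.0003, 0.0006, 0.0011] rows>=0.3
dp [0.0022, 0.0314, 0.0038] dr [-0.0003, 0.0006, 0.0011] rows>=0.5
dp [0.0022, 0.0465, 0.0089] dr [-0.0003, 0.0006, 0.0011] rows>=0.7
dp [0.0022, 0.0622, 0.0117] dr [-0.0003, 0.0006, 0.0011] rows>=1.0
dp [0.0022, 0.0782, 0.0121] dr [-0.0003, 0.0006, 0.0011] rows>=1.2
dp [0.0021, 0.0941, 0.0101] dr [-0.0003, 0.0006, 0.0011] rows>=1.4
dp [0.0021, 0.1095, 0.0057] dr [-0.0003, 0.0006, 0.0011] rows>=1.6
dp [0.0021, 0.124, -0.0009] dr [-0.0003, 0.0006, 0.0011] rows>=1.9
dp [0.0021, 0.1321, -0.0024] dr [-0.0003, 0.0006, 0.0011] rows>=2.0
```

Emit:
play_rows --motion '[{"delta_pos":[0.002,0.018,-0.001],"dr":[0,0,0],"fingers":1},{"delta_pos":[0.002,0.031,0.004],"dr":[0,0,0],"fingers":1},{"delta_pos":[0.002,0.046,0.009],"dr":[0,0,0],"fingers":1},{"delta_pos":[0.002,0.062,0.012],"dr":[0,0,0],"fingers":1},{"delta_pos":[0.002,0.078,0.012],"dr":[0,0,0],"fingers":1},{"delta_pos":[0.002,0.094,0.01],"dr":[0,0,0],"fingers":1},{"delta_pos":[0.002,0.11,0.006],"dr":[0,0,0],"fingers":1},{"delta_pos":[0.002,0.124,-0.001],"dr":[0,0,0],"fingers":1},{"delta_pos":[0.002,0.128,-0.002],"dr":[0,0,0],"fingers":1},{"delta_pos":[0.002,0.128,-0.002],"dr":[0,0,0],"fingers":1}]'

```text
clock: 12.2
eef_pos: [0.6375, 0.0515, 0.0877]
tcp_rot: [-0.758, 1.424, 0.743]
ft_force: [13.2, -2.0, -4.6]
finger_gap: -0.0002
```

```bash
python3 - <<'E'
from h import *
p,R,o=tool(); print(p,o["ft_force"], pushpt(np.pi/2,17,87))
c=shot("wrist","w8")
for b in blobs(mask(c,(8,180,130),(20,255,255)),20)[:2]: print("orange",cv2.boundingRect(b))
print(proj(c,[im(95,30,113),im(95,30,90)]), proj(c,[im(95,-50,72)]))
E
```

```text
[0.63753094 0.05150362 0.08769131] [13.19561892 -2.03390206 -4.55055675] [0.63581802 0.05134511 0.087     ]
orange (251, 225, 35, 51)
[[273.00217366 259.16981523]
 [272.96838918 236.89104608]] [[137.46027585 293.86511551]]
```

View pics/w8.png

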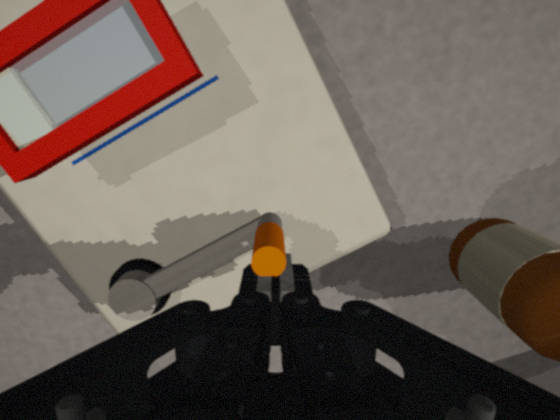

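Force is 13 N, well above the spring's 4.4 N, so the lever is on its stop. The pin is at about (268,258), predicted (273,259). Release by lifting.

Emit:
play_rows --motion '[{"delta_pos":[-0.005,-0.004,0],"dr":[0,0,0],"fingers":1},{"delta_pos":[-0.07,-0.004,0],"dr":[0,0,0],"fingers":1},{"delta_pos":[-0.13,-0.004,0],"dr":[0,0,0],"fingers":1},{"delta_pos":[-0.18,-0.004,0],"dr":[0,0,0],"fingers":1},{"delta_pos":[-0.18,-0.004,0],"dr":[0,0,0],"fingers":1},{"delta_pos":[-0.18,-0.004,0],"dr":[0,0,0],"fingers":1},{"delta_pos":[-0.18,-0.004,0],"dr":[0,0,0],"fingers":1},{"delta_pos":[-0.18,-0.004,0],"dr":[0,0,0],"fingers":1},{"delta_pos":[-0.18,-0.004,0],"dr":[0,0,0],"fingers":1},{"delta_pos":[-0.18,-0.004,0],"dr":[0,0,0],"fingers":1}]'

```text
clock: 13.25
eef_pos: [0.634, 0.0507, 0.2203]
tcp_rot: [-0.752, 1.438, 0.752]
ft_force: [-0.0, -0.2, -0.1]
finger_gap: -0.0003
```

```bash
python3 - <<'E'
from h import *
p,R,o=tool(); print(p,o["ft_force"])
c=shot("wrist","w9"); print(frame_in_hand(c,RED,.097))
# regrasp pose: grip point u along -y (imager) with lean -35deg
for phi,u,back in [(35,20,23)]:
    Rg=leanR(IMY,-np.radians(phi)); 
    g=np.array([.5257,.0371,.092])+rz(IMY)@np.array([0,-u/1000,0])
    tcp=g+Rg[:,0]*back/1000; print(tcp)
    pre=tcp-Rg[:,0]*.10; go(pre,Rg); 
E
```

```text
[0.63402307 0.05073939 0.22033152] [-0.00618242 -0.2372156  -0.05632687]
((114, 41, 127, 110), array([525.7,  36.9,  84.3,  44.3,  83.9]))
[0.52497658 0.0303308  0.0731595 ]
dp [0.0874, 0.0675, -0.1725] dr [0.6594, -0.208, 0.3506] rows>=8.1
```

View pics/w9.png

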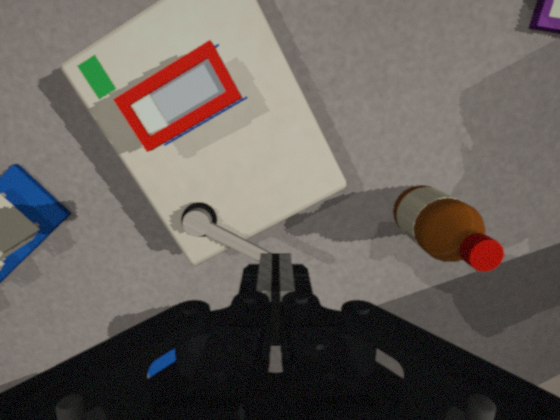

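Wrist view: the lever has sprung back towards its rest direction, and the red frame is still on the stage at (525.7, 36.9). Now the tilted regrasp.

Emit:
play_rows --motion '[{"delta_pos":[0.02,0.02,-0.05],"dr":[0.07,-0.02,0.035],"fingers":-0.5},{"delta_pos":[0.087,0.067,-0.172],"dr":[0.659,-0.208,0.351],"fingers":-0.5},{"delta_pos":[0.087,0.067,-0.172],"dr":[0.659,-0.208,0.351],"fingers":-0.5},{"delta_pos":[0.087,0.067,-0.172],"dr":[0.659,-0.208,0.351],"fingers":-0.5},{"delta_pos":[0.087,0.067,-0.172],"dr":[0.659,-0.208,0.351],"fingers":-0.5},{"delta_pos":[0.087,0.067,-0.172],"dr":[0.659,-0.208,0.351],"fingers":-0.5},{"delta_pos":[0.087,0.067,-0.172],"dr":[0.659,-0.208,0.351],"fingers":-0.5},{"delta_pos":[0.087,0.067,-0.172],"dr":[0.659,-0.208,0.351],"fingers":-0.5},{"delta_pos":[0.087,0.067,-0.172],"dr":[0.659,-0.208,0.351],"fingers":-0.5},{"delta_pos":[0.087,0.067,-0.172],"dr":[0.659,-0.208,0.351],"fingers":-0.5},{"delta_pos":[0.087,0.067,-0.172],"dr":[0.659,-0.208,0.351],"fingers":-0.5},{"delta_pos":[0.087,0.067,-0.172],"dr":[0.659,-0.208,0.351],"fingers":-0.5}]'

```text
clock: 14.5
eef_pos: [0.5202, -0.0262, 0.1564]
tcp_rot: [0.553, 1.482, 0.398]
ft_force: [-0.7, -1.1, 0.3]
finger_gap: 0.0639
```

```bash
python3 - <<'E'
from h import *
p,R,o=tool(); print(p,o["ft_force"],o["finger_gap"],o["q"]); print(np.round(R,3))
c=shot("wrist","w10"); print(frame_in_hand(c,RED,.097))
Rg=leanR(IMY,-np.radians(35)); print(np.round(Rg,3))
g=np.array([.5257,.0371,.092])+rz(IMY)@np.array([0,-.020,0]); tcp=g+Rg[:,0]*.023
go(tcp,Rg)
# rack feasibility later
E
```

```text
[ 0.52020717 -0.02615631  0.156412  ] [-0.70056528 -1.0777141   0.30339463] 0.06385217727114575 [-0.57860408  0.60272916  1.76075671  0.59159337  1.15819916 -0.82412609]
[[ 0.062  0.083  0.995]
 [ 0.57   0.815 -0.103]
 [-0.819  0.573  0.003]]
((240, 138, 68, 118), array([525.4,  36.5,  85.8,  43.7,  83.9]))
[[ 0.061  0.087  0.994]
 [ 0.57   0.815 -0.106]
 [-0.819  0.574  0.   ]]
dp [0.1343, -0.0018, -0.0018] dr [0.0025, 0.0004, 0.0002] rows>=2.0
```

View pics/w10.png

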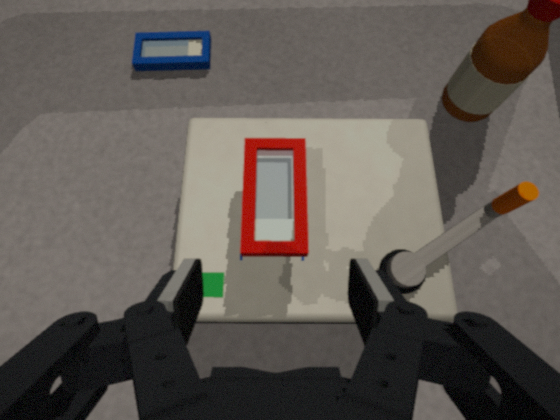

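Wrist view: red frame at (240–308, 138–256), centred between the open fingers. The path is clear, so advance along the tool axis and grip.

Emit:
play_rows --motion '[{"delta_pos":[0.04,-0.002,-0.002],"dr":[0.002,0,0],"fingers":-0.5},{"delta_pos":[0.08,-0.002,-0.002],"dr":[0.002,0,0],"fingers":-0.5},{"delta_pos":[0.12,-0.002,-0.002],"dr":[0.002,0,0],"fingers":-0.5},{"delta_pos":[0.134,-0.002,-0.002],"dr":[0.002,0,0],"fingers":-0.5},{"delta_pos":[0.134,-0.002,-0.002],"dr":[0.002,0,0],"fingers":-0.5},{"delta_pos":[0.134,-0.002,-0.002],"dr":[0.002,0,0],"fingers":-0.2},{"delta_pos":[0.134,-0.002,-0.002],"dr":[0.002,0,0],"fingers":0.1},{"delta_pos":[0.134,-0.002,-0.002],"dr":[0.002,0,0],"fingers":0.4},{"delta_pos":[0.134,-0.002,-0.002],"dr":[0.002,0,0],"fingers":0.4},{"delta_pos":[0.134,-0.002,-0.002],"dr":[0.002,0,0],"fingers":0.4}]' --squeeze 60

```text
clock: 15.55
eef_pos: [0.5255, 0.0286, 0.074]
tcp_rot: [0.558, 1.48, 0.393]
ft_force: [-0.6, -3.3, 6.7]
finger_gap: 0.0433
```

```bash
python3 - <<'E'
from h import *
p,R,o=tool(); print(p,o["ft_force"],o["finger_gap"]); print(np.round(R[:,0],3))
c=shot("wrist","w11"); print(frame_in_hand(c,RED,.098))
go(p+[0,0,.13],R)
E
```

```text
[0.52554917 0.02858601 0.07397775] [-0.59797866 -3.26992221  6.69664536] 0.04328113878102099
[ 0.065  0.57  -0.819]
((215, 149, 121, 207), array([525.7,  36.8,  83.6,  44.5,  83.8]))
dp [-0.142, 0.0994, 0.0004] dr [-0.0, 0.0, -0.0] rows>=2.6
```

View pics/w11.png

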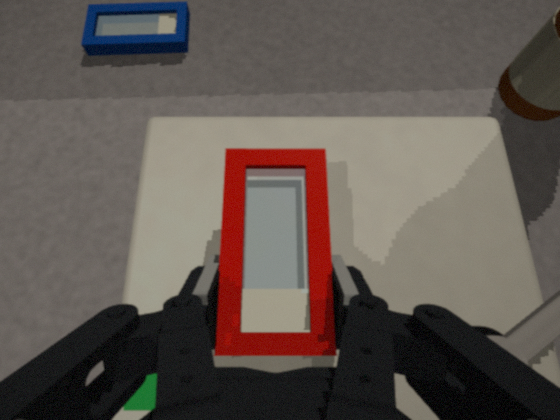

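Gripped (gap 43.3 mm). The frame is at (525.7, 36.8) as measured. I store the frame-in-tool transform and lift.

Emit:
play_rows --motion '[{"delta_pos":[-0.04,0.028,0],"dr":[0,0,0],"fingers":0.4},{"delta_pos":[-0.08,0.056,0],"dr":[0,0,0],"fingers":0.4},{"delta_pos":[-0.12,0.084,0],"dr":[0,0,0],"fingers":0.4},{"delta_pos":[-0.142,0.1,0],"dr":[0,0,0],"fingers":0.4},{"delta_pos":[-0.142,0.1,0],"dr":[0,0,0],"fingers":0.4},{"delta_pos":[-0.142,0.1,0],"dr":[0,0,0],"fingers":0.4}]'

```text
clock: 16.2
eef_pos: [0.5241, 0.0297, 0.2029]
tcp_rot: [0.557, 1.483, 0.394]
ft_force: [-1.0, -0.3, -1.4]
finger_gap: 0.0433
```

```bash
cat >> h.py <<'E'
import json
def save_grip(p,R,Fc,yaw):
    # frame axes on stage: l = -y of stage, n = up, w = x
    F=rz(yaw)@np.c_[[0,-1.,0],[1.,0,0],[0,0,1.]]   # columns l,w,n
    json.dump(dict(T=(R.T@(np.array(Fc)-p)).tolist(),RF=(R.T@F).tolist()),open("grip.json","w"))
def slotF():
    a=np.radians(25); return rz(RKY)@np.c_[[0,-np.sin(a),np.cos(a)],[1.,0,0],[0,np.cos(a),np.sin(a)]]
def slot_tool(sy,dl,dn,dw=0):
    g=json.load(open("grip.json")); F=slotF(); RF=np.array(g["RF"])
    R=F@RF.T; c=rk(0,sy,58.6)+F@np.array([dl,dw,dn])/1000
    return c-R@np.array(g["T"]),R
E
python3 - <<'E'
from h import *
p0=np.array([0.52554917,0.02858601,0.07397775]); R0=Rn.from_rotvec([0.558,1.48,0.393]).as_matrix()
save_grip(p0,R0,[.5257,.0368,.092],IMY)
p,R,o=tool(); print(p,o["ft_force"],o["finger_gap"],o["q"])
P,Rt=slot_tool(-72.3,110,4); print(P,np.round(Rt,2)); go(P,Rt)
P,Rt=slot_tool(-72.3,0,4); print(P)
E
```

```text
[0.52410162 0.02972267 0.20287203] [-0.95941177 -0.29040844 -1.38688213] 0.04329147083168665 [-0.48209434  0.51242224  1.76320534  0.61226301  1.19034992 -0.70145141]
[ 0.5252277  -0.39826066  0.15978458] [[ 0.06 -0.09  0.99]
 [-0.5   0.86  0.11]
 [-0.87 -0.5   0.  ]]
dp [-0.2781, -0.4976, 0.0632] dr [-0.1473, 0.0033, -0.7186] rows>=8.6
[ 0.52012637 -0.35205339  0.06009072]
```

Emit:
play_rows --motion '[{"delta_pos":[-0.03,-0.05,0.006],"dr":[-0.015,0,-0.07],"fingers":0.4},{"delta_pos":[-0.06,-0.1,0.013],"dr":[-0.03,0,-0.144],"fingers":0.4},{"delta_pos":[-0.083,-0.15,0.02],"dr":[-0.045,0,-0.216],"fingers":0.4},{"delta_pos":[-0.11,-0.2,0.025],"dr":[-0.06,0,-0.29],"fingers":0.4},{"delta_pos":[-0.14,-0.25,0.032],"dr":[-0.075,0,-0.36],"fingers":0.4},{"delta_pos":[-0.167,-0.3,0.038],"dr":[-0.09,0,-0.43],"fingers":0.4},{"delta_pos":[-0.195,-0.35,0.044],"dr":[-0.1,0,-0.5],"fingers":0.4},{"delta_pos":[-0.22,-0.4,0.05],"dr":[-0.12,0,-0.575],"fingers":0.4},{"delta_pos":[-0.25,-0.45,0.057],"dr":[-0.135,0.002,-0.65],"fingers":0.4},{"delta_pos":[-0.278,-0.498,0.063],"dr":[-0.147,0.003,-0.719],"fingers":0.4},{"delta_pos":[-0.278,-0.498,0.063],"dr":[-0.147,0.003,-0.719],"fingers":0.4},{"delta_pos":[-0.278,-0.498,0.063],"dr":[-0.147,0.003,-0.719],"fingers":0.4}]'

```text
clock: 17.4
eef_pos: [0.5238, -0.3972, 0.1563]
tcp_rot: [-0.486, 1.502, -0.321]
ft_force: [-0.3, 1.0, -1.5]
finger_gap: 0.0429
```

```bash
python3 - <<'E'
from h import *
p,R,o=tool(); print(p,o["ft_force"],o["finger_gap"],o["q"])
c=shot("wrist","w12"); s=shot("scene"); crop(s,150,230,290,350,5,"s12")
for dl in (110,60): go(*slot_tool(-72.3,dl,4))
F=slotF(); g=json.load(open("grip.json")); RF=R@np.array(g["RF"]); ctr=p+R@np.array(g["T"]); print("frame est ctr rack",rz(-RKY)@(ctr-RKO)*1000, "len axis rack",rz(-RKY)@RF[:,0])
pts=[ctr+RF@np.array([a,b,6])/1000 for a in(-42,42) for b in(-22,22)]; print(np.round(proj(c,pts)))
b=blobs(mask(c,*RED),300)
if b: print(cv2.boundingRect(b[0]),cv2.approxPolyDP(cv2.convexHull(b[0]),5,True)[:,0].tolist())
E
```

```text
[ 0.52380427 -0.39719146  0.15626806] [-0.29241856  0.99017794 -1.49540115] 0.04288081646834003 [-0.65696257  0.60616279  1.68140464 -0.69230889  0.59160993 -0.23273941]
dp [-0.0011, -0.0024, 0.0003] dr [-0.0002, -0.0007, -0.0021] rows>=0.0
dp [0.0373, 0.052, 0.0001] dr [-0.0002, -0.0007, -0.0021] rows>=1.0
frame est ctr rack [  -1.25784742 -113.94395485  156.58499056] len axis rack [ 0.00204623 -0.42787629  0.90383499]
[[224. 148.]
 [324. 148.]
 [213. 355.]
 [336. 355.]]
(215, 148, 121, 207) [[324, 149], [335, 354], [216, 354], [226, 149]]
```

View pics/w12.png

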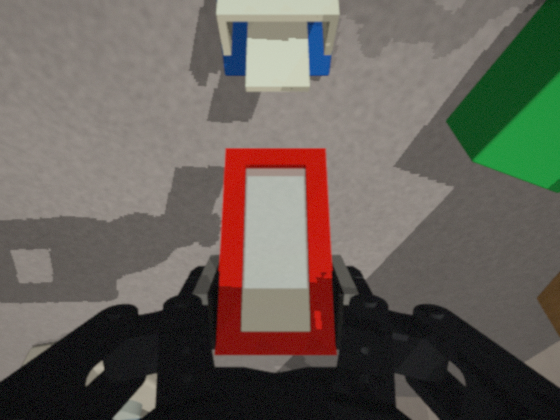

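View pics/s12.png

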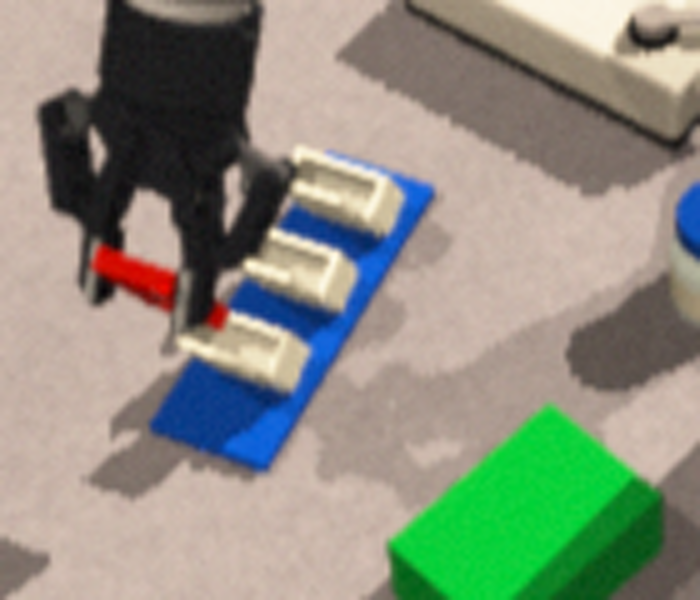

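The frame is held as predicted: outline (215–335, 149–354) against predicted (213–336, 148–355). Next I check the rack pose against slot0's backrest tip, seen at about (247–310, 90).

```bash
python3 - <<'E'
from h import *
c=shot("wrist"); F=slotF()
for sy in (-72.3,):
    base=rk(0,sy,58.6)
    for n in(-6,-9): print(np.round(proj(c,[base+F@np.array([17,w,n])/1000 for w in(-17,17)]),1))
    print("pocket mouth +n inner",np.round(proj(c,[base+F@np.array([-6,w,14])/1000 for w in(-26,26)]),1))
crop(c,180,0,380,110,4,"w12c")
E
```

```text
[[242.8  82.3]
 [306.5  82.3]]
[[243.2  86.1]
 [306.1  86.1]]
pocket mouth +n inner [[222.6  17.2]
 [326.6  17.3]]
```

View pics/w12c.png

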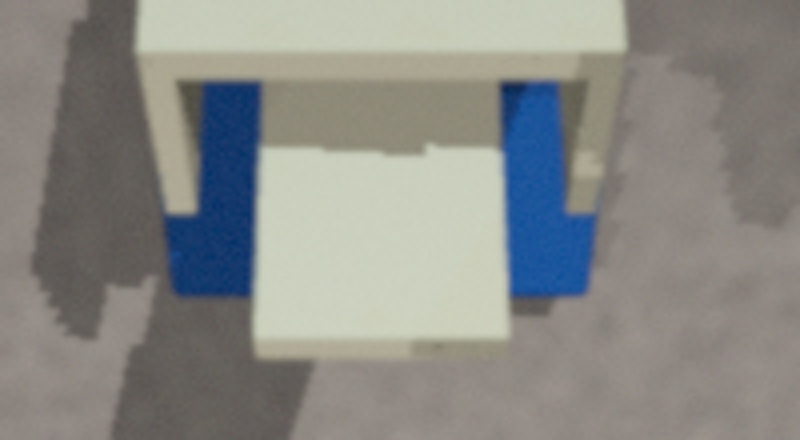

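The backrest tip is within about 1 mm of prediction. Insert down the slot.

```bash
python3 - <<'E'
from h import *
for dl in (110,50,30,10,4): go(*slot_tool(-73,dl,4))
E
```

```text
dp [-0.0, -0.0026, -0.0002] dr [-0.0002, -0.0001, -0.0014] rows>=0.0
dp [0.046, 0.0628, -0.0005] dr [-0.0002, -0.0001, -0.0014] rows>=1.2
dp [0.0614, 0.0846, -0.0006] dr [-0.0002, -0.0001, -0.0014] rows>=1.6
dp [0.0767, 0.1064, -0.0007] dr [-0.0002, -0.0001, -0.0014] rows>=2.0
dp [0.0813, 0.113, -0.0007] dr [-0.0002, -0.0001, -0.0014] rows>=2.1
```

Emit:
play_rows --motion '[{"delta_pos":[0.025,0.03,0],"dr":[0,0,-0.001],"fingers":0.4},{"delta_pos":[0.046,0.063,0],"dr":[0,0,-0.001],"fingers":0.4},{"delta_pos":[0.046,0.063,0],"dr":[0,0,-0.001],"fingers":0.4},{"delta_pos":[0.046,0.063,0],"dr":[0,0,-0.001],"fingers":0.4}]'

```text
clock: 17.95
eef_pos: [0.5235, -0.3743, 0.1063]
tcp_rot: [-0.493, 1.496, -0.324]
ft_force: [0.2, -0.8, -1.0]
finger_gap: 0.0433
```

```bash
python3 - <<'E'
from h import *
p,R,o=tool(); print(p,o["ft_force"],o["finger_gap"])
c=shot("wrist","w13")
for dl in (50,30,20,10,4): go(*slot_tool(-73,dl,4))
E
```

```text
[ 0.52351653 -0.37426831  0.10630297] [ 0.21116545 -0.77897835 -0.95984244] 0.04331617209151585
dp [0.0011, 0.003, -0.002] dr [-0.0004, 0.0013, 0.0017] rows>=0.1
dp [0.0163, 0.0249, -0.0021] dr [-0.0004, 0.0013, 0.0017] rows>=0.4
dp [0.024, 0.0358, -0.0022] dr [-0.0004, 0.0013, 0.0017] rows>=0.6
dp [0.0316, 0.0468, -0.0023] dr [-0.0004, 0.0013, 0.0017] rows>=0.8
dp [0.0361, 0.0533, -0.0023] dr [-0.0004, 0.0013, 0.0017] rows>=1.0
```

View pics/w13.png

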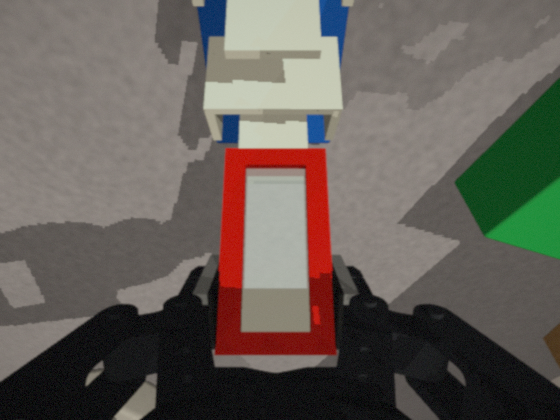

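Wrist view: the frame's lower end (226–324, 149) lines up with the pocket mouth (about 218–328). Continue down.

Emit:
play_rows --motion '[{"delta_pos":[0.009,0.014,-0.002],"dr":[0,0.001,0.002],"fingers":0.4},{"delta_pos":[0.016,0.025,-0.002],"dr":[0,0.001,0.002],"fingers":0.4},{"delta_pos":[0.02,0.03,-0.002],"dr":[0,0.001,0.002],"fingers":0.4},{"delta_pos":[0.024,0.036,-0.002],"dr":[0,0.001,0.002],"fingers":0.4},{"delta_pos":[0.024,0.036,-0.002],"dr":[0,0.001,0.002],"fingers":0.4}]'

```text
clock: 18.5
eef_pos: [0.5204, -0.3607, 0.0771]
tcp_rot: [-0.489, 1.498, -0.324]
ft_force: [-0.4, 1.3, -1.5]
finger_gap: 0.043
```

```bash
python3 - <<'E'
from h import *
p,R,o=tool(); print(p,o["ft_force"],o["finger_gap"])
for dl in (20,10,4,2): go(*slot_tool(-73,dl,3))
E
```

```text
[ 0.52040193 -0.36070943  0.07714396] [-0.38412738  1.2667347  -1.51865004] 0.04301997685563818
dp [0.0002, -0.0021, 0.0009] dr [-0.0005, -0.0006, -0.001] rows>=0.0
dp [0.0079, 0.0088, 0.0009] dr [-0.0005, -0.0006, -0.001] rows>=0.2
dp [0.0125, 0.0154, 0.0008] dr [-0.0005, -0.0006, -0.001] rows>=0.3
dp [0.014, 0.0176, 0.0008] dr [-0.0005, -0.0006, -0.001] rows>=0.3
```

Emit:
play_rows --motion '[{"delta_pos":[0.004,0.004,0.001],"dr":[0,0,-0.001],"fingers":0.4},{"delta_pos":[0.008,0.009,0.001],"dr":[0,0,-0.001],"fingers":0.4},{"delta_pos":[0.0125,0.015,0.001],"dr":[0,0,-0.001],"fingers":0.4},{"delta_pos":[0.0125,0.015,0.001],"dr":[0,0,-0.001],"fingers":0.4},{"delta_pos":[0.0125,0.015,0.001],"dr":[0,0,-0.001],"fingers":0.4}]'

```text
clock: 19.0
eef_pos: [0.5203, -0.3552, 0.0628]
tcp_rot: [-0.49, 1.499, -0.324]
ft_force: [-0.6, -0.1, -0.4]
finger_gap: 0.0428
```

```bash
python3 - <<'E'
from h import *
p,R,o=tool(); print(p,o["ft_force"],o["finger_gap"])
c=shot("wrist","w14")
for dl in (4,1): go(*slot_tool(-73,dl,3))
E
```

```text
[ 0.52025818 -0.35521947  0.06276813] [-0.60925648 -0.10396431 -0.35938757] 0.04278667024235447
dp [-0.0003, -0.0002, 0.0001] dr [-0.0003, -0.0009, -0.0003] rows>=0.0
dp [0.0019, 0.0031, 0.0001] dr [-0.0003, -0.0009, -0.0003] rows>=0.1
```

View pics/w14.png

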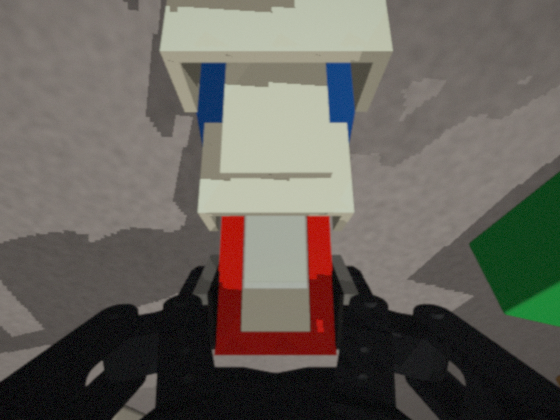

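The frame is in the pocket with no side force. Lower 2 mm more, release, and back out along the tool axis.

Emit:
play_rows --motion '[{"delta_pos":[0.002,0.003,0],"dr":[0,0,0],"fingers":0.4},{"delta_pos":[0.002,0.003,0],"dr":[0,0,0],"fingers":0.2},{"delta_pos":[0.002,0.003,0],"dr":[0,0,0],"fingers":-0.1},{"delta_pos":[0.002,0.003,0],"dr":[0,0,0],"fingers":-0.3},{"delta_pos":[0.002,0.003,0],"dr":[0,0,0],"fingers":-0.4},{"delta_pos":[0.002,0.003,0],"dr":[0,0,0],"fingers":-0.4},{"delta_pos":[-0.04,0.003,0],"dr":[0,0,0],"fingers":-0.4},{"delta_pos":[-0.09,0.003,0],"dr":[0,0,0],"fingers":-0.4},{"delta_pos":[-0.14,0.003,0],"dr":[0,0,0],"fingers":-0.4},{"delta_pos":[-0.18,0.003,0],"dr":[0,0,0],"fingers":-0.4},{"delta_pos":[-0.18,0.003,0],"dr":[0,0,0],"fingers":-0.4}]'

```text
clock: 20.15
eef_pos: [0.5141, -0.2856, 0.1829]
tcp_rot: [-0.493, 1.491, -0.327]
ft_force: [1.0, -0.1, 0.2]
finger_gap: 0.0596
```

```bash
python3 - <<'E'
from h import *
p,R,o=tool(); print(p,o["ft_force"],o["finger_gap"])
c=shot("wrist","w15"); t=shot("top"); 
F=slotF(); b0=rk(0,-73,58.6)
print("pred top face corners",np.round(proj(c,[b0+F@np.array([42,w,n])/1000 for n in(6,-6) for w in(-22,22)])))
b=blobs(mask(c,*RED),200)[0]; print(cv2.approxPolyDP(cv2.convexHull(b),3,True)[:,0].tolist())
for b in blobs(mask(t,*BLUE),25): print(cv2.boundingRect(b),rectw(t,b,.011))
E
```

```text
[ 0.51409424 -0.28560948  0.18292572] [ 1.0096007  -0.06142252  0.24490658] 0.05963368173389949
pred top face corners [[243. 226.]
 [301. 226.]
 [244. 230.]
 [300. 230.]]
[[297, 165], [299, 229], [246, 229], [246, 166]]
(433, 92, 37, 19) [ 975.9 -543.4  120.1   48.   -78.6]
(207, 246, 15, 25) [431.  258.8  81.4  42.7  -3.9]
(328, 162, 16, 15) [ 733.6 -142.3   50.7   48.4  -89.5]
```

View pics/w15.png

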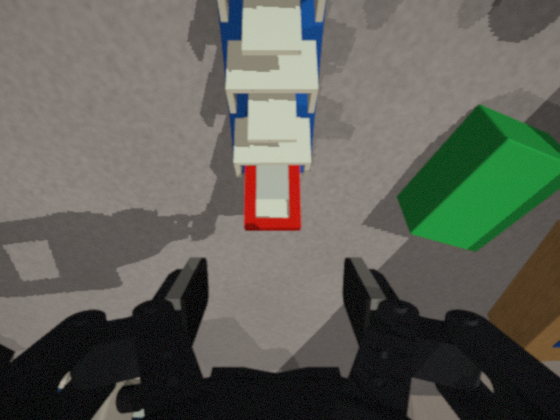

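Wrist view: red seated in slot0. Its top edge is at row 229 (predicted 226–230) and its columns are 246–299. Blue is unmoved at (431, 259). Go there.

```bash
python3 - <<'E'
from h import *
go([.431,.259,.22],downR(np.radians(86)))
E
```

```text
dp [-0.4143, 0.6091, -0.0281] dr [-0.8645, -0.2292, 0.2798] rows>=11.1
```

Emit:
play_rows --motion '[{"delta_pos":[-0.414,0.609,-0.028],"dr":[-0.864,-0.229,0.28],"fingers":-0.6},{"delta_pos":[-0.414,0.609,-0.028],"dr":[-0.864,-0.229,0.28],"fingers":-0.6},{"delta_pos":[-0.414,0.609,-0.028],"dr":[-0.864,-0.229,0.28],"fingers":-0.6},{"delta_pos":[-0.414,0.609,-0.028],"dr":[-0.864,-0.229,0.28],"fingers":-0.6},{"delta_pos":[-0.414,0.609,-0.028],"dr":[-0.864,-0.229,0.28],"fingers":-0.6},{"delta_pos":[-0.414,0.609,-0.028],"dr":[-0.864,-0.229,0.28],"fingers":-0.6},{"delta_pos":[-0.414,0.609,-0.028],"dr":[-0.864,-0.229,0.28],"fingers":-0.6},{"delta_pos":[-0.414,0.609,-0.028],"dr":[-0.864,-0.229,0.28],"fingers":-0.6},{"delta_pos":[-0.414,0.609,-0.028],"dr":[-0.864,-0.229,0.28],"fingers":-0.6},{"delta_pos":[-0.414,0.609,-0.028],"dr":[-0.864,-0.229,0.28],"fingers":-0.6},{"delta_pos":[-0.414,0.609,-0.028],"dr":[-0.864,-0.229,0.28],"fingers":-0.6},{"delta_pos":[-0.414,0.609,-0.028],"dr":[-0.864,-0.229,0.28],"fingers":-0.6}]'

```text
clock: 21.45
eef_pos: [0.4306, 0.2627, 0.2186]
tcp_rot: [-1.157, 1.241, 1.163]
ft_force: [0.9, -0.6, -0.4]
finger_gap: 0.0684
```

Emit:
play_rows --motion '[{"delta_pos":[0,0,0],"dr":[0,0,0],"fingers":-1},{"delta_pos":[0,0,0],"dr":[0,0,0],"fingers":-1}]'

```text
clock: 21.65
eef_pos: [0.431, 0.2574, 0.2185]
tcp_rot: [-1.155, 1.246, 1.158]
ft_force: [-0.1, -0.5, -0.3]
finger_gap: 0.0855
```

```bash
python3 - <<'E'
from h import *
p,R,o=tool(); print(p,o["finger_gap"],o["q"])
c=shot("wrist","w16"); bb,r=frame_in_hand(c,BLUE,.011); print(bb,r)
yaw=np.radians(r[4]+90)
for z in (.04,.003): go([r[0]/1000,r[1]/1000,z],downR(yaw))
E
```

```text
[0.43096421 0.25742651 0.21848798] 0.08550297319871714 [ 3.15140359e-01  3.82159482e-01  1.74811898e+00  6.81021452e-04
  1.01525563e+00 -1.18372816e+00]
(255, 144, 42, 80) [431.8 257.9  84.   42.8  -3.3]
dp [0.2383, -0.0016, 0.0012] dr [-0.0099, -0.0004, -0.0022] rows>=3.6
dp [0.2876, -0.0017, 0.0012] dr [-0.0099, -0.0004, -0.0022] rows>=4.3
```

View pics/w16.png

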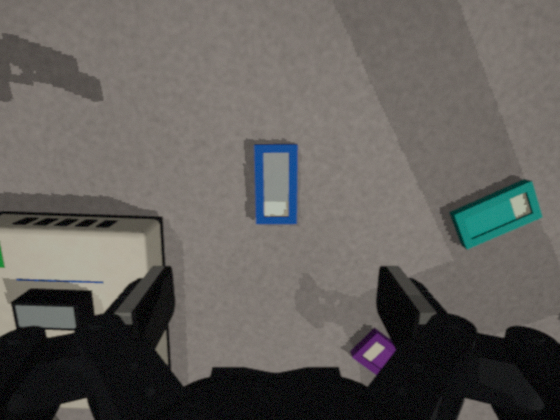

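Wrist view: blue frame at (255–297, 144–224), 84.0 x 42.8 mm, clear of everything. Grip it.

Emit:
play_rows --motion '[{"delta_pos":[0.238,-0.002,0.001],"dr":[-0.01,0,-0.002],"fingers":-1},{"delta_pos":[0.238,-0.002,0.001],"dr":[-0.01,0,-0.002],"fingers":-1},{"delta_pos":[0.238,-0.002,0.001],"dr":[-0.01,0,-0.002],"fingers":-1},{"delta_pos":[0.238,-0.002,0.001],"dr":[-0.01,0,-0.002],"fingers":-1},{"delta_pos":[0.27,-0.002,0.001],"dr":[-0.01,0,-0.002],"fingers":-0.7},{"delta_pos":[0.286,-0.002,0.001],"dr":[-0.01,0,-0.002],"fingers":-0.4},{"delta_pos":[0.286,-0.002,0.001],"dr":[-0.01,0,-0.002],"fingers":-0.2},{"delta_pos":[0.286,-0.002,0.001],"dr":[-0.01,0,-0.002],"fingers":0.1},{"delta_pos":[0.286,-0.002,0.001],"dr":[-0.01,0,-0.002],"fingers":0.4},{"delta_pos":[0.286,-0.002,0.001],"dr":[-0.01,0,-0.002],"fingers":0.4},{"delta_pos":[0.286,-0.002,0.001],"dr":[-0.01,0,-0.002],"fingers":0.4}]' --squeeze 50

```text
clock: 22.8
eef_pos: [0.433, 0.2598, 0.006]
tcp_rot: [-1.169, 1.231, 1.167]
ft_force: [0.0, 0.2, -0.8]
finger_gap: 0.0422
```

Emit:
play_rows --motion '[{"delta_pos":[-0.05,0,0],"dr":[0,0,0],"fingers":0.4},{"delta_pos":[-0.1,0,0],"dr":[0,0,0],"fingers":0.4},{"delta_pos":[-0.16,0,0],"dr":[0,0,0],"fingers":0.4},{"delta_pos":[-0.22,0,0],"dr":[0,0,0],"fingers":0.4},{"delta_pos":[-0.26,0,0],"dr":[0,0,0],"fingers":0.4},{"delta_pos":[-0.26,0,0],"dr":[0,0,0],"fingers":0.4},{"delta_pos":[-0.26,0,0],"dr":[0,0,0],"fingers":0.4}]'

```text
clock: 23.5
eef_pos: [0.4318, 0.2595, 0.2008]
tcp_rot: [-1.169, 1.232, 1.167]
ft_force: [-0.7, -0.4, -1.6]
finger_gap: 0.0419
```

```bash
python3 - <<'E'
from h import *
p,R,o=tool(); print(p,o["ft_force"],o["finger_gap"])
c=shot("wrist","w17"); print(frame_in_hand(c,BLUE,p[2]+.007))
go([.5253,.0365,.2],downR(IMY))
E
```

```text
[0.43183115 0.25948749 0.20077283] [-0.70342852 -0.42224526 -1.55620091] 0.04188193031709039
((223, 181, 106, 178), array([430.3, 259.7,  84.8,  44.2,  -3.2]))
dp [-0.0006, -0.1419, -0.2895] dr [1.0325, 0.0002, -0.0001] rows>=10.8
```

View pics/w17.png

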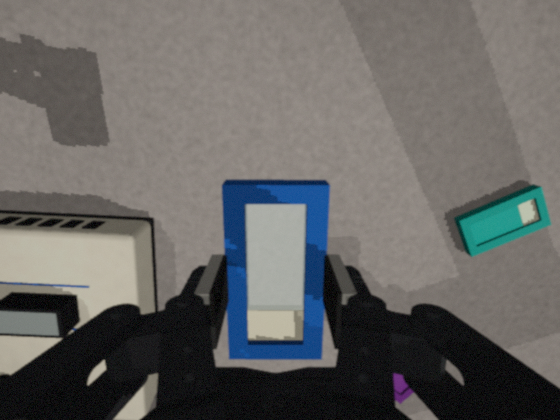

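Blue is held (223–329, 181–359). Carry it to the stage.

Emit:
play_rows --motion '[{"delta_pos":[0,-0.015,-0.03],"dr":[0.09,0,0],"fingers":0.4},{"delta_pos":[0,-0.03,-0.06],"dr":[0.18,0,0],"fingers":0.4},{"delta_pos":[0,-0.042,-0.086],"dr":[0.27,0,0],"fingers":0.4},{"delta_pos":[0,-0.056,-0.115],"dr":[0.36,0,0],"fingers":0.4},{"delta_pos":[0,-0.07,-0.144],"dr":[0.45,0,0],"fingers":0.4},{"delta_pos":[0,-0.084,-0.173],"dr":[0.54,0,0],"fingers":0.4},{"delta_pos":[0,-0.098,-0.2],"dr":[0.63,0,0],"fingers":0.4},{"delta_pos":[0,-0.112,-0.23],"dr":[0.72,0,0],"fingers":0.4},{"delta_pos":[0,-0.127,-0.26],"dr":[0.81,0,0],"fingers":0.4},{"delta_pos":[0,-0.142,-0.29],"dr":[0.9,0,0],"fingers":0.4},{"delta_pos":[0,-0.142,-0.29],"dr":[0.98,0,0],"fingers":0.4},{"delta_pos":[0,-0.142,-0.29],"dr":[1,0,0],"fingers":0.4}]'

```text
clock: 24.75
eef_pos: [0.5252, 0.0355, 0.1976]
tcp_rot: [0.049, 1.574, -0.046]
ft_force: [1.0, 0.9, -0.8]
finger_gap: 0.0418
```

Emit:
play_rows --motion '[{"delta_pos":[0,0,0],"dr":[0.032,0,0],"fingers":0.4},{"delta_pos":[0,0,0],"dr":[0.032,0,0],"fingers":0.4},{"delta_pos":[0,0,0],"dr":[0.032,0,0],"fingers":0.4}]'

```text
clock: 25.05
eef_pos: [0.5254, 0.0365, 0.1985]
tcp_rot: [0.083, 1.571, -0.081]
ft_force: [0.6, 0.3, -1.4]
finger_gap: 0.0421
```

```bash
python3 - <<'E'
from h import *
p,R,o=tool(); print(p,o["ft_force"],o["finger_gap"],np.degrees(np.arctan2(R[1,2],R[0,2])))
c=shot("wrist","w18"); _,r=frame_in_hand(c,BLUE,p[2]+.007); print(_,r)
stage=np.array([.5250,.0395])
d=r[:2]/1000-p[:2]; 
for z in (.098,.092): go([*(stage-d),z],downR(IMY-np.radians(r[4]-83.9)))
E
```

```text
[0.52535091 0.03647835 0.19852774] [ 0.56425085  0.30111147 -1.35822012] 0.042076874254558055 -6.007855239640924
(223, 179, 106, 194) [524.6  33.9  93.4  44.1  83.2]
dp [0.1345, 0.0073, -0.0004] dr [-0.0068, -0.0008, -0.0007] rows>=2.0
dp [0.1425, 0.0073, -0.0004] dr [-0.0068, -0.0008, -0.0007] rows>=2.1
```

Emit:
play_rows --motion '[{"delta_pos":[0.05,0.0015,0],"dr":[-0.001,0,0],"fingers":0.4},{"delta_pos":[0.1,0.0015,0],"dr":[-0.001,0,0],"fingers":0.4},{"delta_pos":[0.13,0.0015,0],"dr":[-0.001,0,0],"fingers":0.4},{"delta_pos":[0.134,0.0015,0],"dr":[-0.001,0,0],"fingers":0.4},{"delta_pos":[0.139,0.0015,0],"dr":[-0.001,0,0],"fingers":0.4},{"delta_pos":[0.141,0.0015,0],"dr":[-0.001,0,0],"fingers":0.4},{"delta_pos":[0.141,0.0015,0],"dr":[-0.001,0,0],"fingers":0.4}]'

```text
clock: 25.8
eef_pos: [0.5275, 0.0375, 0.0954]
tcp_rot: [0.082, 1.566, -0.081]
ft_force: [-0.1, -0.0, -1.3]
finger_gap: 0.0418
```

```bash
python3 - <<'E'
from h import *
p,R,o=tool(); print(p,o["ft_force"],o["finger_gap"])
c=shot("wrist","w19");  print(frame_in_hand(c,BLUE,p[2]+.006))
E
```

```text
[0.52748136 0.03749945 0.09536194] [-0.12456566 -0.00290491 -1.28210741] 0.041780037333238866
((223, 166, 106, 193), array([527.2,  40.9,  91.4,  44. ,  83.4]))
```

View pics/w19.png

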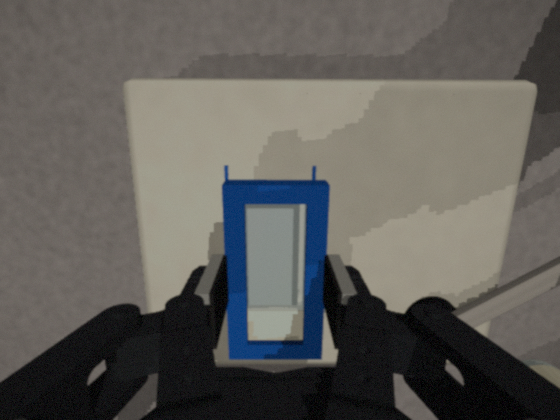

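Blue frame at (223–329, 180–359), aligned with the two blue guide lines. Lower it to contact.

Emit:
play_rows --motion '[{"delta_pos":[0.003,0,-0.001],"dr":[0,0,0],"fingers":0.4},{"delta_pos":[0.004,0,-0.001],"dr":[0,0,0],"fingers":0.4},{"delta_pos":[0.004,0,-0.001],"dr":[0,0,0],"fingers":0.4},{"delta_pos":[0.004,0,-0.001],"dr":[0,0,0],"fingers":0.4}]'

```text
clock: 26.25
eef_pos: [0.5259, 0.0376, 0.0916]
tcp_rot: [0.083, 1.568, -0.081]
ft_force: [0.4, 0.4, 1.3]
finger_gap: 0.0418
```

Light contact, 91.6 mm. Release and lift.

Emit:
play_rows --motion '[{"delta_pos":[0.001,0,0],"dr":[0,0,0],"fingers":0.4},{"delta_pos":[0.001,0,0],"dr":[0,0,0],"fingers":0.1},{"delta_pos":[0,0,0],"dr":[0,0,0],"fingers":-0.3},{"delta_pos":[0,0,0],"dr":[0,0,0],"fingers":-0.6},{"delta_pos":[0,0,0],"dr":[0,0,0],"fingers":-0.6},{"delta_pos":[-0.03,0,0],"dr":[0,0,0],"fingers":-0.6},{"delta_pos":[-0.08,0,0],"dr":[0,0,0],"fingers":-0.6},{"delta_pos":[-0.14,0,0],"dr":[0,0,0],"fingers":-0.6},{"delta_pos":[-0.18,0,0],"dr":[0,0,0],"fingers":-0.6},{"delta_pos":[-0.18,0,0],"dr":[0,0,0],"fingers":-0.6},{"delta_pos":[-0.18,0,0],"dr":[0,0,0],"fingers":-0.6}]'

```text
clock: 27.35
eef_pos: [0.5257, 0.0376, 0.2267]
tcp_rot: [0.082, 1.567, -0.081]
ft_force: [-0.6, 0.5, 0.1]
finger_gap: 0.0686
```

```bash
python3 - <<'E'
from h import *
p,R,o=tool(); print(p,o["ft_force"],o["finger_gap"])
c=shot("wrist","w20");  print(frame_in_hand(c,BLUE,.097))
th0=np.pi/2-1
s=pushpt(th0,32,86)
go([s[0],s[1],.2],downR(PYAW))
E
```

```text
[0.52569817 0.03755188 0.22671304] [-0.57778502  0.48292031  0.06009322] 0.06856360518356572
((249, 149, 54, 100), array([525.1,  38.3,  84.2,  42.7,  83.5]))
dp [0.034, -0.0253, 0.2524] dr [-0.6803, 0.0002, -0.0007] rows>=7.1
```

View pics/w20.png

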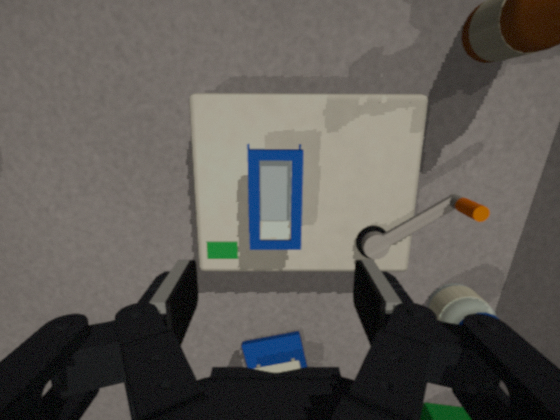

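Blue frame at (525.1, 38.3), angle 83.5°, lying well on the stage. Lever sequence again.

Emit:
play_rows --motion '[{"delta_pos":[0,-0.025,0.25],"dr":[-0.68,0,0],"fingers":0},{"delta_pos":[0,-0.025,0.25],"dr":[-0.68,0,0],"fingers":1},{"delta_pos":[0,-0.025,0.25],"dr":[-0.68,0,0],"fingers":1},{"delta_pos":[0,-0.025,0.25],"dr":[-0.68,0,0],"fingers":1},{"delta_pos":[0,-0.025,0.25],"dr":[-0.68,0,0],"fingers":1},{"delta_pos":[0,-0.025,0.25],"dr":[-0.68,0,0],"fingers":1},{"delta_pos":[0,-0.025,0.25],"dr":[-0.68,0,0],"fingers":1},{"delta_pos":[0.034,-0.025,0.252],"dr":[-0.68,0,0],"fingers":1},{"delta_pos":[0.034,-0.025,0.252],"dr":[-0.68,0,0],"fingers":1},{"delta_pos":[0.034,-0.025,0.252],"dr":[-0.68,0,0],"fingers":1}]'

```text
clock: 28.4
eef_pos: [0.7103, -0.0006, 0.1984]
tcp_rot: [-0.749, 1.44, 0.754]
ft_force: [-0.3, -0.8, -0.6]
finger_gap: -0.0001
```

```bash
python3 - <<'E'
from h import *
p,R,o=tool(); print(p,o["finger_gap"])
th0=np.pi/2-1
go(pushpt(th0,32,86),downR(PYAW))
E
```

```text
[ 7.10325171e-01 -6.00123104e-04  1.98406276e-01] -7.00247959672526e-05
dp [0.1499, -0.0018, 0.0004] dr [-0.0007, -0.0006, -0.0027] rows>=2.2
```

Emit:
play_rows --motion '[{"delta_pos":[0.06,-0.002,0],"dr":[0,0,-0.002],"fingers":1},{"delta_pos":[0.11,-0.002,0],"dr":[0,0,-0.002],"fingers":1},{"delta_pos":[0.15,-0.002,0],"dr":[0,0,-0.002],"fingers":1},{"delta_pos":[0.15,-0.002,0],"dr":[0,0,-0.002],"fingers":1},{"delta_pos":[0.15,-0.002,0],"dr":[0,0,-0.002],"fingers":1}]'

```text
clock: 28.9
eef_pos: [0.7135, -0.0016, 0.089]
tcp_rot: [-0.753, 1.434, 0.749]
ft_force: [0.3, -1.0, 0.5]
finger_gap: 0.0001
```

```bash
python3 - <<'E'
from h import *
p,R,o=tool(); print(p,o["ft_force"])
th0=np.pi/2-1
for th,D in [(th0,20),(th0+.1,17),(th0+.25,17),(th0+.4,17),(th0+.55,17),(th0+.7,17),(th0+.85,17),(th0+1,17),(th0+1.03,13)]: go(pushpt(th,D,87),downR(PYAW))
E
```

```text
[ 0.71351107 -0.00159935  0.08899232] [ 0.32280003 -0.95265473  0.51153033]
dp [0.0026, 0.0191, -0.0011] dr [-0.0004, 0.001, 0.0025] rows>=0.3
dp [0.0025, 0.0327, 0.0036] dr [-0.0004, 0.001, 0.0025] rows>=0.5
dp [0.0025, 0.0478, 0.0087] dr [-0.0004, 0.001, 0.0025] rows>=0.7
dp [0.0024, 0.0636, 0.0114] dr [-0.0004, 0.001, 0.0025] rows>=1.0
dp [0.0024, 0.0796, 0.0118] dr [-0.0004, 0.001, 0.0025] rows>=1.2
dp [0.0023, 0.0954, 0.0098] dr [-0.0004, 0.001, 0.0025] rows>=1.4
dp [0.0022, 0.1108, 0.0055] dr [-0.0004, 0.001, 0.0025] rows>=1.7
dp [0.0022, 0.1254, -0.0011] dr [-0.0004, 0.001, 0.0025] rows>=1.9
dp [0.0021, 0.1335, -0.0027] dr [-0.0004, 0.001, 0.0025] rows>=2.0
```

Emit:
play_rows --motion '[{"delta_pos":[0.002,0.019,-0.001],"dr":[0,0,0],"fingers":1},{"delta_pos":[0.002,0.032,0.004],"dr":[0,0,0],"fingers":1},{"delta_pos":[0.002,0.048,0.009],"dr":[0,0,0],"fingers":1},{"delta_pos":[0.002,0.063,0.012],"dr":[0,0,0],"fingers":1},{"delta_pos":[0.002,0.079,0.012],"dr":[0,0,0],"fingers":1},{"delta_pos":[0.002,0.095,0.01],"dr":[0,0,0],"fingers":1},{"delta_pos":[0.002,0.11,0.006],"dr":[0,0,0],"fingers":1},{"delta_pos":[0.002,0.125,-0.001],"dr":[0,0,0],"fingers":1},{"delta_pos":[0.002,0.129,-0.002],"dr":[0,0,0],"fingers":1},{"delta_pos":[0.002,0.129,-0.002],"dr":[0,0,0],"fingers":1},{"delta_pos":[0.002,0.129,-0.002],"dr":[0,0,0],"fingers":1}]'

```text
clock: 30.0
eef_pos: [0.6375, 0.0514, 0.0876]
tcp_rot: [-0.757, 1.424, 0.742]
ft_force: [12.0, -1.5, -2.3]
finger_gap: -0.0
```

```bash
python3 - <<'E'
from h import *
p,R,o=tool(); print(p,o["ft_force"])
c=shot("wrist","w21")
for b in blobs(mask(c,(8,180,130),(20,255,255)),20)[:1]: print("orange",cv2.boundingRect(b))
E
```

```text
[0.63747767 0.05136245 0.08756374] [11.9808803  -1.48700187 -2.26416297]
orange (252, 226, 35, 50)
```

View pics/w21.png

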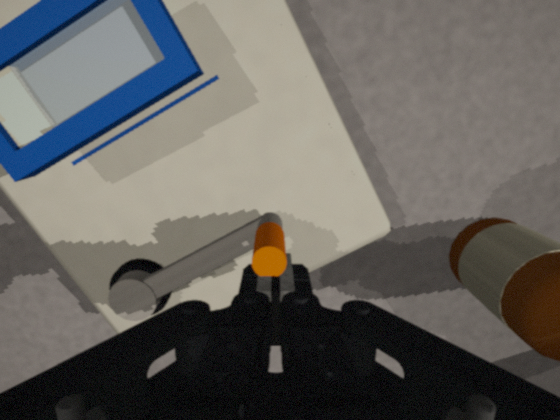

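At the stop again (12 N, same pin position (268,258)). Release.

Emit:
play_rows --motion '[{"delta_pos":[-0.005,-0.004,0],"dr":[0,0,0],"fingers":1},{"delta_pos":[-0.07,-0.004,0],"dr":[0,0,0],"fingers":1},{"delta_pos":[-0.13,-0.004,0],"dr":[0,0,0],"fingers":1},{"delta_pos":[-0.18,-0.004,0],"dr":[0,0,0],"fingers":1},{"delta_pos":[-0.18,-0.004,0],"dr":[0,0,0],"fingers":1},{"delta_pos":[-0.18,-0.004,0],"dr":[0,0,0],"fingers":1},{"delta_pos":[-0.18,-0.004,0],"dr":[0,0,0],"fingers":1},{"delta_pos":[-0.18,-0.004,0],"dr":[0,0,0],"fingers":1},{"delta_pos":[-0.18,-0.004,0],"dr":[0,0,0],"fingers":1},{"delta_pos":[-0.18,-0.004,0],"dr":[0,0,0],"fingers":1}]'

```text
clock: 31.05
eef_pos: [0.6341, 0.0509, 0.2206]
tcp_rot: [-0.753, 1.436, 0.75]
ft_force: [-0.6, 0.6, -0.1]
finger_gap: 0.0002
```

```bash
python3 - <<'E'
from h import *
p,R,o=tool(); print(p)
c=shot("wrist","w22"); print(frame_in_hand(c,BLUE,.097))
Rg=leanR(IMY,-np.radians(35)); 
g=np.array([.5252,.0383,.092])+rz(IMY)@np.array([0,-.020,0]); tcp=g+Rg[:,0]*.023
go(tcp-Rg[:,0]*.1,Rg)
E
```

```text
[0.63414788 0.05085662 0.22058908]
((114, 40, 127, 109), array([525.4,  37.9,  84.6,  44. ,  84. ]))
dp [0.0875, 0.0692, -0.1719] dr [0.6596, -0.2067, 0.3518] rows>=8.1
```

View pics/w22.png

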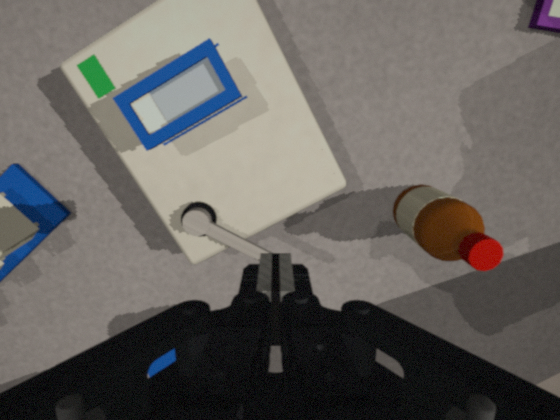

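Lever back at rest, blue still on the stage at (525.4, 37.9). Tilted regrasp.

Emit:
play_rows --motion '[{"delta_pos":[0.02,0.02,-0.05],"dr":[0.07,-0.02,0.035],"fingers":-0.5},{"delta_pos":[0.087,0.069,-0.172],"dr":[0.66,-0.207,0.352],"fingers":-0.5},{"delta_pos":[0.087,0.069,-0.172],"dr":[0.66,-0.207,0.352],"fingers":-0.5},{"delta_pos":[0.087,0.069,-0.172],"dr":[0.66,-0.207,0.352],"fingers":-0.5},{"delta_pos":[0.087,0.069,-0.172],"dr":[0.66,-0.207,0.352],"fingers":-0.5},{"delta_pos":[0.087,0.069,-0.172],"dr":[0.66,-0.207,0.352],"fingers":-0.5},{"delta_pos":[0.087,0.069,-0.172],"dr":[0.66,-0.207,0.352],"fingers":-0.5},{"delta_pos":[0.087,0.069,-0.172],"dr":[0.66,-0.207,0.352],"fingers":-0.5},{"delta_pos":[0.087,0.069,-0.172],"dr":[0.66,-0.207,0.352],"fingers":-0.5},{"delta_pos":[0.087,0.069,-0.172],"dr":[0.66,-0.207,0.352],"fingers":-0.5},{"delta_pos":[0.087,0.069,-0.172],"dr":[0.66,-0.207,0.352],"fingers":-0.5},{"delta_pos":[0.087,0.069,-0.172],"dr":[0.66,-0.207,0.352],"fingers":-0.5}]'

```text
clock: 32.3
eef_pos: [0.5193, -0.0252, 0.1564]
tcp_rot: [0.554, 1.481, 0.397]
ft_force: [-0.8, 0.1, 0.1]
finger_gap: 0.0642
```

```bash
python3 - <<'E'
from h import *
p,R,o=tool(); print(p,o["finger_gap"])
c=shot("wrist","w23"); print(frame_in_hand(c,BLUE,.097))
Rg=leanR(IMY,-np.radians(35))
g=np.array([.5253,.0382,.092])+rz(IMY)@np.array([0,-.020,0]); go(g+Rg[:,0]*.023,Rg)
E
```

```text
[ 0.5192651  -0.02519263  0.15642414] 0.06421983145997015
((242, 139, 67, 118), array([524.8,  36.7,  85.6,  43. ,  84. ]))
dp [0.1344, -0.0016, -0.0012] dr [0.0019, 0.001, 0.0002] rows>=2.0
```

Emit:
play_rows --motion '[{"delta_pos":[0.04,-0.002,-0.001],"dr":[0.002,0.001,0],"fingers":-0.5},{"delta_pos":[0.08,-0.002,-0.001],"dr":[0.002,0.001,0],"fingers":-0.5},{"delta_pos":[0.12,-0.002,-0.001],"dr":[0.002,0.001,0],"fingers":-0.5},{"delta_pos":[0.134,-0.002,-0.001],"dr":[0.002,0.001,0],"fingers":-0.5},{"delta_pos":[0.134,-0.002,-0.001],"dr":[0.002,0.001,0],"fingers":-0.5},{"delta_pos":[0.134,-0.002,-0.001],"dr":[0.002,0.001,0],"fingers":-0.2},{"delta_pos":[0.134,-0.002,-0.001],"dr":[0.002,0.001,0],"fingers":0.1},{"delta_pos":[0.134,-0.002,-0.001],"dr":[0.002,0.001,0],"fingers":0.4},{"delta_pos":[0.134,-0.002,-0.001],"dr":[0.002,0.001,0],"fingers":0.4},{"delta_pos":[0.134,-0.002,-0.001],"dr":[0.002,0.001,0],"fingers":0.4}]' --squeeze 60

```text
clock: 33.35
eef_pos: [0.5254, 0.0295, 0.074]
tcp_rot: [0.558, 1.481, 0.393]
ft_force: [0.3, -2.6, 6.7]
finger_gap: 0.0434
```

```bash
python3 - <<'E'
from h import *
p,R,o=tool(); print(p,o["ft_force"],o["finger_gap"])
c=shot("wrist","w24"); _,r=frame_in_hand(c,BLUE,.098); print(_,r)
save_grip(p,R,[r[0]/1000,r[1]/1000,.092],IMY)
go(p+[0,0,.13],R)
E
```

```text
[0.52540894 0.02948273 0.07401283] [ 0.32762031 -2.5578224   6.69414954] 0.04340421363067651
(215, 150, 121, 207) [525.5  37.3  83.4  44.4  83.8]
dp [-0.142, 0.0994, 0.0002] dr [0.0, -0.0, -0.0] rows>=2.6
```

View pics/w24.png

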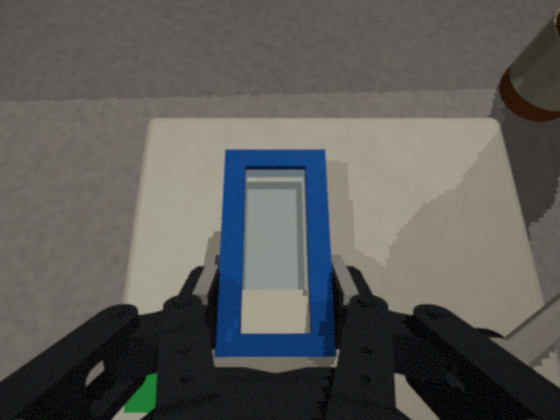

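Same grip as red (outline 215–336, 150–357). Lift.

Emit:
play_rows --motion '[{"delta_pos":[-0.04,0.028,0],"dr":[0,0,0],"fingers":0.4},{"delta_pos":[-0.08,0.056,0],"dr":[0,0,0],"fingers":0.4},{"delta_pos":[-0.12,0.084,0],"dr":[0,0,0],"fingers":0.4},{"delta_pos":[-0.142,0.1,0],"dr":[0,0,0],"fingers":0.4},{"delta_pos":[-0.142,0.1,0],"dr":[0,0,0],"fingers":0.4},{"delta_pos":[-0.142,0.1,0],"dr":[0,0,0],"fingers":0.4}]'

```text
clock: 34.0
eef_pos: [0.5242, 0.0306, 0.2029]
tcp_rot: [0.558, 1.484, 0.393]
ft_force: [0.7, 0.2, -2.0]
finger_gap: 0.0431
```

```bash
python3 - <<'E'
from h import *
p,R,o=tool(); print(p,o["ft_force"],o["finger_gap"])
go(*slot_tool(-13,110,4))
go(*slot_tool(-13,90,4))
E
```

```text
[0.52418185 0.03059544 0.20293774] [ 0.73301069  0.24406532 -2.04761092] 0.04314374420885313
dp [-0.2338, -0.4354, 0.0463] dr [-0.1467, 0.0032, -0.7187] rows>=7.7
dp [-0.2077, -0.4403, 0.0439] dr [-0.1467, 0.0032, -0.7187] rows>=7.7
```

Emit:
play_rows --motion '[{"delta_pos":[-0.025,-0.044,0.005],"dr":[-0.015,0,-0.07],"fingers":0.4},{"delta_pos":[-0.05,-0.088,0.009],"dr":[-0.03,0,-0.144],"fingers":0.4},{"delta_pos":[-0.07,-0.13,0.014],"dr":[-0.045,0,-0.216],"fingers":0.4},{"delta_pos":[-0.093,-0.174,0.018],"dr":[-0.06,0,-0.29],"fingers":0.4},{"delta_pos":[-0.117,-0.218,0.023],"dr":[-0.075,0,-0.36],"fingers":0.4},{"delta_pos":[-0.14,-0.26,0.028],"dr":[-0.09,0,-0.43],"fingers":0.4},{"delta_pos":[-0.164,-0.305,0.032],"dr":[-0.1,0,-0.5],"fingers":0.4},{"delta_pos":[-0.187,-0.348,0.037],"dr":[-0.12,0,-0.575],"fingers":0.4},{"delta_pos":[-0.21,-0.39,0.042],"dr":[-0.135,0.002,-0.65],"fingers":0.4},{"delta_pos":[-0.234,-0.435,0.046],"dr":[-0.147,0.003,-0.719],"fingers":0.4},{"delta_pos":[-0.234,-0.435,0.046],"dr":[-0.147,0.003,-0.719],"fingers":0.4},{"delta_pos":[-0.234,-0.435,0.046],"dr":[-0.147,0.003,-0.719],"fingers":0.4}]'

```text
clock: 35.2
eef_pos: [0.5174, -0.3377, 0.1568]
tcp_rot: [-0.487, 1.503, -0.321]
ft_force: [0.1, 0.9, -2.1]
finger_gap: 0.0432
```

```bash
python3 - <<'E'
from h import *
p,R,o=tool(); print(p,o["ft_force"],o["finger_gap"])
c=shot("wrist","w25")
for dl in (110,50): go(*slot_tool(-13,dl,4))
E
```

```text
[ 0.51741761 -0.33766435  0.15681802] [ 0.1093306   0.94790121 -2.07730247] 0.04324161559597592
dp [-0.0009, -0.0027, 0.0007] dr [0.0002, -0.0012, -0.0028] rows>=0.0
dp [0.0452, 0.0626, 0.0005] dr [0.0002, -0.0012, -0.0028] rows>=1.2
```

View pics/w25.png

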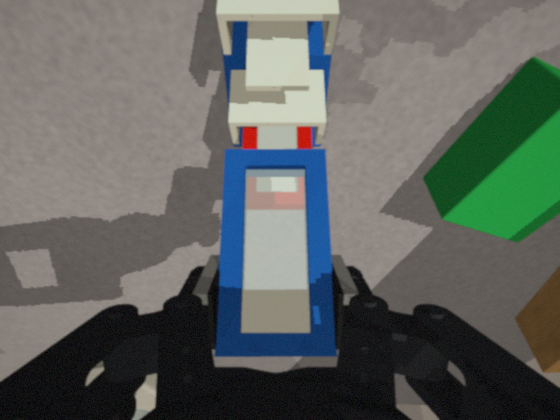

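Wrist view: slot1's mouth at (220–338, 15) is in line with the blue frame's lower end (225–325, 150), and red is visible seated in slot0. Insert.

Emit:
play_rows --motion '[{"delta_pos":[0.025,0.03,0],"dr":[0,-0.001,-0.003],"fingers":0.4},{"delta_pos":[0.045,0.063,0],"dr":[0,-0.001,-0.003],"fingers":0.4},{"delta_pos":[0.045,0.063,0],"dr":[0,-0.001,-0.003],"fingers":0.4},{"delta_pos":[0.045,0.063,0],"dr":[0,-0.001,-0.003],"fingers":0.4}]'

```text
clock: 35.65
eef_pos: [0.5167, -0.3143, 0.1069]
tcp_rot: [-0.495, 1.496, -0.326]
ft_force: [-0.3, -0.3, -0.5]
finger_gap: 0.0431
```

```bash
python3 - <<'E'
from h import *
p,R,o=tool(); print(p,o["ft_force"],o["finger_gap"])
c=shot("wrist","w26")
for dl in (50,30,20,10,4): go(*slot_tool(-13,dl,4))
E
```

```text
[ 0.51672004 -0.31433468  0.10689086] [-0.27328349 -0.28487456 -0.46283172] 0.04306852353716586
dp [0.0023, 0.0034, -0.0018] dr [-0.0, 0.0021, 0.0032] rows>=0.1
dp [0.0175, 0.0253, -0.0019] dr [-0.0, 0.0021, 0.0032] rows>=0.5
dp [0.0251, 0.0363, -0.002] dr [-0.0, 0.0021, 0.0032] rows>=0.7
dp [0.0326, 0.0472, -0.0021] dr [-0.0, 0.0021, 0.0032] rows>=0.9
dp [0.0372, 0.0538, -0.0021] dr [-0.0, 0.0021, 0.0032] rows>=1.0
```

View pics/w26.png

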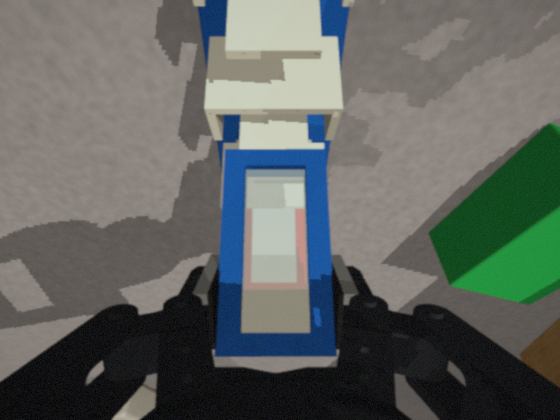

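Aligned the same way as before. Continue down.

Emit:
play_rows --motion '[{"delta_pos":[0.01,0.014,-0.002],"dr":[0,0.002,0.003],"fingers":0.4},{"delta_pos":[0.017,0.025,-0.002],"dr":[0,0.002,0.003],"fingers":0.4},{"delta_pos":[0.021,0.031,-0.002],"dr":[0,0.002,0.003],"fingers":0.4},{"delta_pos":[0.025,0.036,-0.002],"dr":[0,0.002,0.003],"fingers":0.4},{"delta_pos":[0.025,0.036,-0.002],"dr":[0,0.002,0.003],"fingers":0.4}]'

```text
clock: 36.2
eef_pos: [0.5139, -0.3013, 0.0773]
tcp_rot: [-0.491, 1.499, -0.325]
ft_force: [-0.6, -0.8, -1.0]
finger_gap: 0.043
```

```bash
python3 - <<'E'
from h import *
p,R,o=tool(); print(p,o["ft_force"],o["finger_gap"])
for dl in (20,10,4,2): go(*slot_tool(-13,dl,3))
E
```

```text
[ 0.5138586  -0.3012772   0.07726475] [-0.59801296 -0.82637807 -0.96322043] 0.04295199041196226
dp [0.0005, -0.0013, 0.0009] dr [-0.0, -0.0005, -0.0001] rows>=0.0
dp [0.0081, 0.0096, 0.0009] dr [-0.0, -0.0005, -0.0001] rows>=0.2
dp [0.0127, 0.0162, 0.0008] dr [-0.0, -0.0005, -0.0001] rows>=0.3
dp [0.0142, 0.0184, 0.0008] dr [-0.0, -0.0005, -0.0001] rows>=0.3
```

Emit:
play_rows --motion '[{"delta_pos":[0.004,0.005,0.001],"dr":[0,0,0],"fingers":0.4},{"delta_pos":[0.008,0.01,0.001],"dr":[0,0,0],"fingers":0.4},{"delta_pos":[0.0127,0.016,0.001],"dr":[0,0,0],"fingers":0.4},{"delta_pos":[0.0127,0.016,0.001],"dr":[0,0,0],"fingers":0.4},{"delta_pos":[0.0127,0.016,0.001],"dr":[0,0,0],"fingers":0.4}]'

```text
clock: 36.7
eef_pos: [0.5136, -0.2952, 0.0624]
tcp_rot: [-0.491, 1.5, -0.324]
ft_force: [-0.5, 0.2, -1.5]
finger_gap: 0.0429
```

```bash
python3 - <<'E'
from h import *
p,R,o=tool(); print(p,o["ft_force"],o["finger_gap"])
c=shot("wrist","w27")
for dl in (4,2): go(*slot_tool(-13,dl,3))
E
```

```text
[ 0.51360412 -0.29523175  0.06237844] [-0.54368491  0.18889363 -1.53417082] 0.0429346286721871
dp [-0.0003, -0.0004, 0.0002] dr [0.0003, -0.0009, -0.0004] rows>=0.0
dp [0.0012, 0.0018, 0.0002] dr [0.0003, -0.0009, -0.0004] rows>=0.0
```

View pics/w27.png

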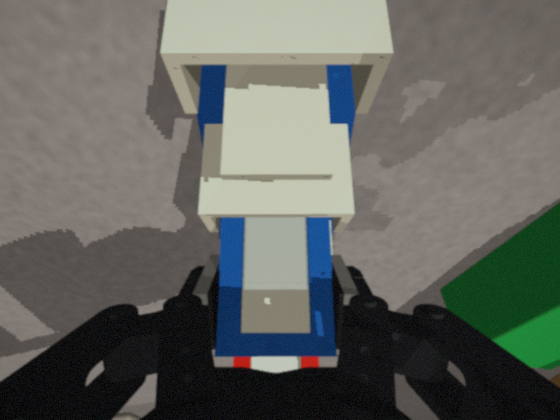

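Blue is in slot1's pocket (mouth at row 215) with red behind it. Release and back out.

Emit:
play_rows --motion '[{"delta_pos":[0.002,0.003,0],"dr":[0,0,0],"fingers":0.4},{"delta_pos":[0.002,0.003,0],"dr":[0,0,0],"fingers":0.2},{"delta_pos":[0.002,0.003,0],"dr":[0,0,0],"fingers":-0.1},{"delta_pos":[0.002,0.003,0],"dr":[0,0,0],"fingers":-0.3},{"delta_pos":[0.002,0.003,0],"dr":[0,0,0],"fingers":-0.4},{"delta_pos":[0.002,0.003,0],"dr":[0,0,0],"fingers":-0.4},{"delta_pos":[-0.04,0.003,0],"dr":[0,0,0],"fingers":-0.4},{"delta_pos":[-0.09,0.003,0],"dr":[0,0,0],"fingers":-0.4},{"delta_pos":[-0.14,0.003,0],"dr":[0,0,0],"fingers":-0.4},{"delta_pos":[-0.18,0.003,0],"dr":[0,0,0],"fingers":-0.4},{"delta_pos":[-0.2,0.003,0],"dr":[0,0,0],"fingers":-0.4},{"delta_pos":[-0.2,0.003,0],"dr":[0,0,0],"fingers":-0.4}]'

```text
clock: 37.95
eef_pos: [0.506, -0.2186, 0.1934]
tcp_rot: [-0.492, 1.495, -0.326]
ft_force: [0.8, -0.6, -0.4]
finger_gap: 0.0595
```

```bash
python3 - <<'E'
from h import *
p,R,o=tool(); print(p,o["ft_force"],o["finger_gap"])
c=shot("wrist","w28"); s=shot("scene"); crop(s,150,180,350,350,4,"s28"); t=shot("top","t28")
F=slotF()
for sy in(-73,-13):
    b0=rk(0,sy,58.6); print("pred top corners",np.round(proj(c,[b0+F@np.array([42,w,n])/1000 for n in(6,-6) for w in(-22,22)])).tolist(), "raised10", np.round(proj(c,[b0+F@np.array([52,w,6])/1000 for w in(-22,22)])).tolist())
for col in (RED,BLUE):
    for b in blobs(mask(c,*col),100): print(cv2.boundingRect(b))
E
```

```text
[ 0.50597331 -0.21857019  0.1934348 ] [ 0.78004955 -0.55627968 -0.40281175] 0.05952143083971189
pred top corners [[250.0, 266.0], [297.0, 266.0], [250.0, 268.0], [296.0, 268.0]] raised10 [[249.0, 277.0], [297.0, 277.0]]
pred top corners [[246.0, 222.0], [301.0, 222.0], [247.0, 227.0], [300.0, 227.0]] raised10 [[245.0, 235.0], [301.0, 234.0]]
(251, 229, 46, 39)
(222, 0, 103, 71)
(245, 165, 58, 62)
(532, 329, 28, 30)
(297, 97, 17, 44)
(233, 98, 17, 42)
```

View pics/w28.png

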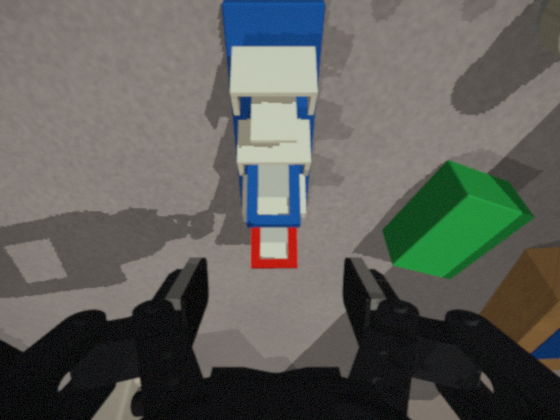

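View pics/s28.png

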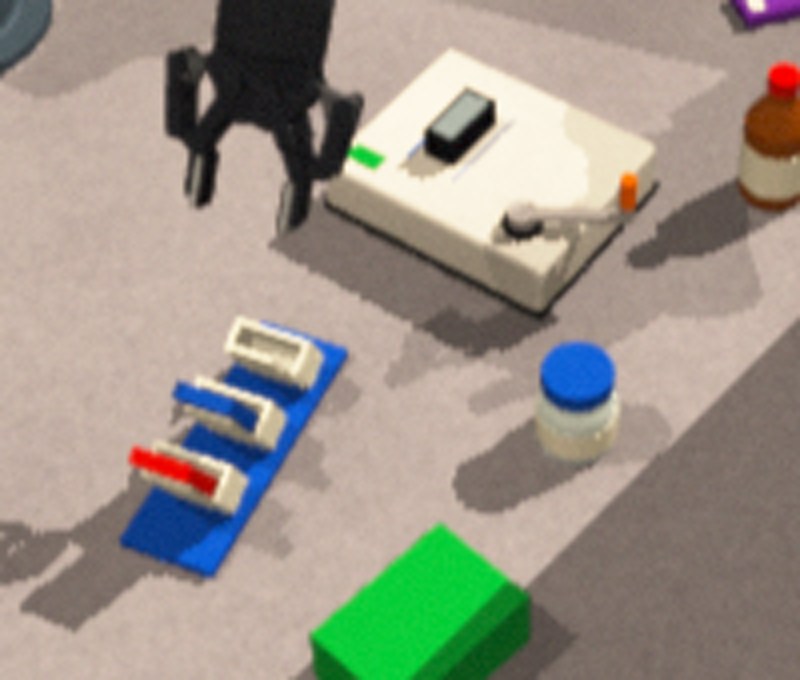

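View pics/t28.png

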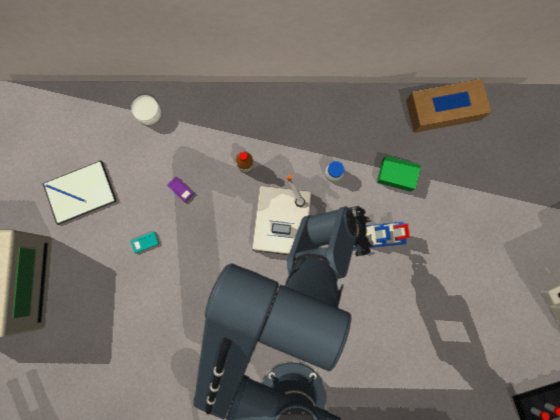

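Checks:
- **Red:** top edge at row 268, predicted 266–268 for a seated frame.
- **Blue:** top edge at row 227, predicted 222–227.
- **Rest of the scene:** the lever is at rest, bottle, jar and tip box are in place, and there is no yellow frame anywhere in the top view. The part the arm hid at the start is now visible, and the gripper is clear.

Hand in.

```bash
python3 - <<'E'
from h import *
print(manip.finish_job()); print(manip.get_obs()["clock"])
E
```

```text
the job is handed in; nothing more can be done
None
the job is handed in; nothing more can be done
```

I imaged the red and blue frames in that order, and both now stand in the rack: red in slot0, blue in slot1. The yellow frame was not in the scene; the teal and purple look-alikes were not touched. The job was handed in at about 38 s and no verdict was reported.

- **On the stage:** both frames lay within about 4 mm of the stage centre and within about 1° of its axis, before and after the lever was released.
- **Lever:** each push ended against the stop at 12–13 N, and pictures afterwards showed the lever back at rest.
- **In the rack:** the top edges were at the rows predicted for seated frames (red 268 for 266–268, blue 227 for 222–227).
- **Other items:** the bottle, jar and tip box looked unmoved, and the gripper was clear of everything.

One measurement disagreed: two readings of the stage centre differed by about 4 mm, so I used a point between them. That is well inside the 13 mm limit. No check failed.

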